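Blow the dust off the box cutters

ROBOT

A 7-joint arm with a two-finger parallel gripper is mounted at the origin on the work surface; the furniture and walls round the work are solid. World frame = base frame: x ahead of the robot, y to its left, z up, the work surface at z = 0. Lengths are in mm, angles in rad, forces in N, time in s.
With the tool pointing down it reaches from about 400 to 850 mm from the base axis. Payload 10.4 kg.
Tool frame: the origin (TCP) lies at the very end of the fingers, on their centre line; the grasp point (between the pads) lies 19 mm behind it (r.tcp_to_grasp is the z of the grasp point in the tool frame, in mm); z points along the fingers, y is the line along which they close (so a half turn about z gives the same grasp; the last joint's range is limited). The gripper opens to 85 mm and grips with 20 to 120 N. Pads are 22 mm wide; open, the fingers measure 114 mm over their backs; the gripper's body (76 mm by 85 mm) begins 54 mm behind the grasp point. The pads swing forward as they close: fully open they stand 13 mm farther back than shut.
Start: joints at [-1.276, 0.332, -0.065, 1.46, 0.022, 1.35, -0.088], TCP at [195.286, 593.732, 201.338] pointing down, gripper open.
Joint ranges: [-2.6, 2.6], [-0.5, 2.12], [-1.47, 1.34], [0.16, 2.42], [-1.27, 4.41], [0.06, 2.06], [-2.6, 2.6]. Speed limits (rad/s): [2.22, 2.22, 2.79, 2.79, 3.14, 3.14, 3.14].

INTERFACE

Orientations are given as [roll, pitch, yaw] about the fixed x, y, z axes, in that order (R = Rz(yaw) Ry(pitch) Rx(roll)).
In Python, from bench import r gives the robot as it stands.
- The arm moves only by the tool apply_moves, never from a script. Its argument "motion" is a list of rows, each a list of 2 entries, a list of its own where there are three numbers: the shift along the tool's x, y, z as a fraction of full scale, then the turn, a rotation vector about the tool's x, y, z as a fraction of full scale. A call has exactly 5 rows; each row is the pose to reach, as a shift and turn from the pose commanded when the call began, along the tool's axes at that moment; what a row does not reach only later rows make up. Full scale, the value 1, is 0.4 m for a shift and 0.5 rad for a turn. A row lasts 1/8 s, in which the tool goes at most 62.5 mm and 10.7 degrees, less where a joint would pass 70% of its speed; a pose out of reach is approached as far as the arm can. A call with a number of a shift or a turn outside -1 to 1 is refused whole. A call with a gripper value outside its range is refused whole. "jaw" is the finger opening in mm, from 0 to 85.4, set as the call begins (left out, the last holds). The fingers move at their own pace and stop on an object; "grip_force" is the grip in N (left out, the last holds). Time passes only in rows, so rows that repeat a pose let the fingers close, or fill a call up. It gives the time, the measured TCP pose, the force, the opening and the grip force at its end, in the units of the state.
- r.get_obs(): the state, without advancing time (a new reading comes with each control period).
- r.grab_frame(name): name is "scene" or "top" or "wrist"; returns a dict with "frame" (420x560x3 uint8, red, green, blue), "fov_y" (degrees; the focal length in pixels is half the picture's height over the tangent of half this angle, whatever the lens; pixels are square), "cx", "cy" (the principal point, pixels), "k1" (the pictures are not rectified: a ray, as slopes to the right and down, at radius r is drawn at 1 + k1 r^2 times it, then the intrinsics apply), "pose" (4x4, takes a point from camera to world coordinates). Camera axes: x right, y down, z forward; pixel columns grow to the right and rows downward; lengths in mm; the calibration is good to about 2 mm. A picture is of the moment at which its call begins. There is no depth.
- r.job_done(): hands the job in; it is judged then, once.
Trained networks look in a picture, given as the dict that the camera call returned (one of the last four; its "shot" number tells which), for a name from the list of things; names that differ only in an ending like _2 or _b are one class to them, and where a whole thing is asked for, a point or a joint stands for the part that bears it (a point fixed in the world has none). Each returns a list of dicts, best first, with "confidence" (0 to 1); they miss things now and then, are a little off and sometimes report something else, mostly with a low value. They report only what shows in the picture. A call takes as long as a camera call.
- r.boxes_of(picture, target): "uv" ([column, row] in pixels, amid what is visible of it).
- r.cut_out(picture, target): "pixels" (420x560 bool, what is visible of it) and "uv" ([column, row] in pixels, amid what is visible of it).
The state is a dict: "t": time; "joint_pos": joint angles; "joint_vel": joint speeds; "effort": joint torques, N m; "eef_pos": TCP position; "orientation": TCP orientation; "force": force on the tool from outside, world axes, zero at the start; "torque": the same for the moment, N m; "grip_width": finger opening in mm; "gripper_force": force on a finger pad.
Only numpy, scipy, OpenCV 4.12 (cv2) and the standard library are available. Lean on these libraries where they do the work, as an engineer would, in place of code of your own. Each camera call takes 0.05 s, during which the arm holds its last target. There are 200 camera calls.

TASK

Clean the box cutters: with the air still shut, lay every cutter from the grey-rimmed tool tray down on the perforated blow-off deck, wind the red valve handwheel fully open (counter-clockwise, it rises as it turns), then press the green start button fully down and let it go. Then wind the valve fully shut again while the cutters still lie on the deck, and afterwards lay all of them back down inside the tray, clear of its rim. Never press the button unless the valve is open.

Things in the scene. Friction and masses are not known exactly. Their poses are not given: they have to be found in the camera images.
- cutter_1_mid (a point): yellow box cutter, lying down, 173 mm long, 19 mm wide, 17 mm thick; this point is its centre, half-way up: 8.5 mm over what it lies on (if knocked over: 10 mm on its narrow side, 3.5 mm on its back); its y axis runs along the cutter, z up; pick it across its 19 mm width near the centre. Absent in some starts (None), at least two are there
- cutter_2_mid (a point): yellow box cutter, lying down, 173 mm long, 19 mm wide, 17 mm thick; this point is its centre, half-way up: 8.5 mm over what it lies on (if knocked over: 10 mm on its narrow side, 3.5 mm on its back); its y axis runs along the cutter, z up; pick it across its 19 mm width near the centre. Absent in some starts (None), at least two are there
- cutter_3_mid (a point): yellow box cutter, lying down, 173 mm long, 19 mm wide, 17 mm thick; this point is its centre, half-way up: 8.5 mm over what it lies on (if knocked over: 10 mm on its narrow side, 3.5 mm on its back); its y axis runs along the cutter, z up; pick it across its 19 mm width near the centre. Absent in some starts (None), at least two are there
- deck_top (a point): blow-off deck: blue box with a perforated aluminium top and no rim, fixed; this point is the centre of its flat top, 45 mm over the worktop; its x axis runs across the 185 mm depth, its y axis along the 262 mm width. All three cutters fit side by side along x, 80 mm apart in y
- tray_floor (a point): tool tray: black floor, grey rim, fixed; this point is the centre of the floor's upper side, 4 mm over the worktop; outside 195 mm along its x by 262 mm along its y, walls 4 mm thick, rim 12 mm over the floor. The cutters start in it side by side, roughly along its x, about 80 mm apart in y. (Obstacles to clear at the left end of the table: the raised arm of a blue bench sealer, 0.24 m high at about x 0.29, y 0.55, and a spray bottle 0.25 m high behind it)
- knob_grip (a point): red round fluted handwheel of the brass air valve, axis vertical, 54 mm across, 24 mm thick; this point is on the axis, half-way up the wheel: 112 mm over the worktop when shut. Below the wheel is a bare 14 mm stem for 18 mm (shut), then a brass bonnet 34 mm across; valve foot 80 x 80 mm, fixed
- knob (a joint): turn of the handwheel, rad: 0 fully shut (stop), 4.2 fully open (stop), growing counter-clockwise seen from above; the wheel rises 3.5 mm per rad (14.7 mm in all). Any yaw grips it; friction 0.06 N m, it stays where it is left
- start_top (a point): green spring push button, 30 mm across, on a yellow box 70 x 70 mm, fixed; this point is the centre of its top, 68 mm over the worktop when up; it is pressed straight down
- start (a joint): travel of the start button, m: 0 up, 0.006 fully down; about 5 N presses it fully, it springs back

How it is judged:
By the outcome, as a careful person would: the job done as asked, in the order asked, and still so for the second after the job is handed in, with the robot touching nothing.
Of cutter_1, cutter_2, cutter_3 only 2 to 3 are there at a start; the rules pass over those that are not, and their reading is None.
At some moment in a run one of cutter_1, cutter_2, cutter_3 may be knocked a few centimetres aside while the robot is not near it.
Once in a run the grip may slacken for a moment while it holds something.
It also fails if it takes over 210 s, if anything falls off the work surface, if the arm or the gripper's body presses on something with over 40 N, if the wrist force passes 120 N, or if a joint passes its speed limit or range.

## Working session

There is one attempt and no reset: what is moved stays moved. The work goes in short steps, Python scripts to look and compute and a tool call to move; the robot and the scene stay as the last step left them, time stands still between calls to the robot, and variables do not carry over. Pictures are saved under pics/ and viewed, at most 14 in all, crops included, and the job is handed in when it is done.

Besides the shell and the picture viewer there is one more tool, called after "Request:" as name(argument=value, ...) on one line, values as JSON. apply_moves: Moves the arm, as the interface text tells. Its arguments: {"type":"object","properties":{"motion":{"type":"array"},"jaw":{"type":"number"},"grip_force":{"type":"number"}},"required":["motion"]}

```bash
ls; mkdir -p pics; cat > h.py <<'E'
import numpy as np, cv2
from bench import r
from scipy.spatial.transform import Rotation as R
def pix2z(p,uv,z):
    f=210/np.tan(np.radians(p["fov_y"]/2))
    d=np.array([(uv[0]-p["cx"])/f,(uv[1]-p["cy"])/f]); s=d.copy()
    for _ in range(20): s=d/(1+p["k1"]*(s@s))
    T=np.array(p["pose"]); v=T[:3,:3]@np.array([s[0],s[1],1]); o=T[:3,3]
    return o+v*(z-o[2])/v[2]
def save(p,n): cv2.imwrite(f"pics/{n}.png",np.asarray(p["frame"])[:,:,::-1])
def pts(p,mask,z):
    v,u=np.nonzero(mask); i=np.linspace(0,len(u)-1,min(len(u),400)).astype(int)
    return np.array([pix2z(p,(u[k],v[k]),z)[:2] for k in i])
def cutters(p,z,conf=.3):
    for c in r.cut_out(p,"cutter_1_mid"):
        if c["confidence"]<conf: continue
        q=pts(p,c["pixels"],z); (cx,cy),(w,h),a=cv2.minAreaRect(q.astype(np.float32))
        m=q.mean(0); e,V=np.linalg.eigh(np.cov((q-m).T)); ax=V[:,1]; ax=ax*np.sign(ax[0])
        print("cutter conf %.2f n %d"%(c["confidence"],c["pixels"].sum()),"mean",m.round(),"rect",round(cx),round(cy),"size",round(w),round(h),"axis deg %.1f"%np.degrees(np.arctan2(ax[1],ax[0])))
def st():
    o=r.get_obs(); print("t %.2f"%o["t"],np.round(o["eef_pos"],1),np.round(o["orientation"],3),"F",np.round(o["force"],1),"w %.1f gf %.1f"%(o["grip_width"],o["gripper_force"]), "j",np.round(o["joint_pos"],2)); return o
E
python3 - <<'E'
from h import *
st()
for n in ("top","scene"):
    p=r.grab_frame(n); save(p,n+"0"); print(n,np.round(p["pose"],2).tolist(),p["fov_y"])
    cutters(p,21)
    for t,z in (("knob_grip",124),("start_top",68),("deck_top",45),("tray_floor",4)):
        for c in r.boxes_of(p,t)[:2]: print(t,round(c["confidence"],2),np.round(c["uv"]),pix2z(p,c["uv"],z).round())
E
```

```text
pics
t 0.00 [195.2 593.3 200.5] [-3.14   0.     2.824] F [-0.4  0.3 -1. ] w 85.7 gf 0.0 j [-1.28  0.33 -0.06  1.46  0.02  1.35 -0.09]
top [[0.01, -0.98, 0.2, 290.41], [-1.0, -0.02, -0.03, 15.72], [0.03, -0.2, -0.98, 1031.04], [0.0, 0.0, 0.0, 1.0]] 50.1560896923935
cutter conf 0.70 n 587 mean [403. 276.] rect 403 277 size 58 59 axis deg -5.6
cutter conf 0.32 n 149 mean [ 403. -283.] rect 403 -282 size 27 30 axis deg -83.1
knob_grip 0.61 [153. 246.] [393. 247. 124.]
start_top 0.48 [403. 251.] [ 396. -277.   68.]
deck_top 0.83 [261. 182.] [551.  33.  45.]
deck_top 0.64 [386. 189.] [ 539. -252.   45.]
tray_floor 0.16 [382. 188.] [ 553. -255.    4.]
scene [[0.58, -0.53, 0.62, -60.07], [-0.82, -0.35, 0.46, -407.84], [-0.02, -0.77, -0.63, 670.34], [0.0, 0.0, 0.0, 1.0]] 52.9729386385046
knob_grip 0.67 [156. 193.] [392. 249. 124.]
start_top 0.67 [370. 315.] [ 398. -272.   68.]
deck_top 0.8 [284. 220.] [550.  15.  45.]
deck_top 0.45 [389. 279.] [ 517. -258.   45.]
tray_floor 0.86 [402. 278.] [ 573. -271.    4.]
```

View pics/top0.png

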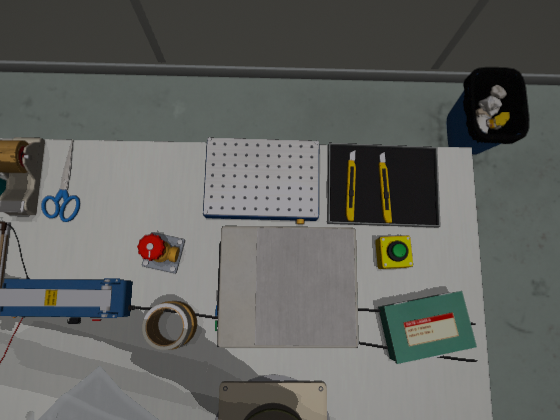

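View pics/scene0.png

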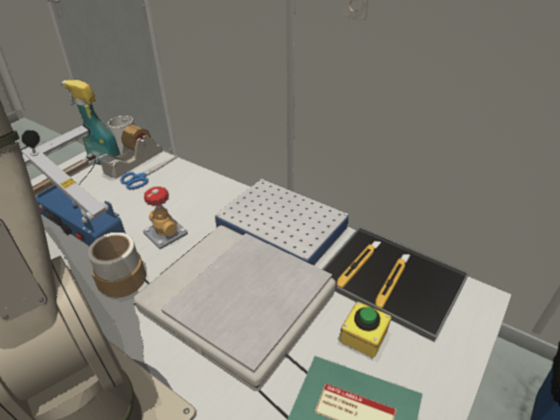

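The pictures show two cutters in the tray (top-view px 351,186 and 385,187). The deck is at (262,180), the wheel at (152,247) and the button at (398,250). The networks miss the cutters, so I'll segment them by colour.

```bash
cat >> h.py <<'E'
def yel(p,z,lim=None,amin=60,pr=True):
    f=np.asarray(p["frame"]); h=cv2.cvtColor(f,cv2.COLOR_RGB2HSV)
    m=cv2.inRange(h,(18,120,90),(34,255,255)); m=cv2.morphologyEx(m,cv2.MORPH_CLOSE,np.ones((5,5)))
    n,l,s,c=cv2.connectedComponentsWithStats(m); out=[]
    for k in range(1,n):
        if s[k,4]<amin: continue
        q=pts(p,l==k,z).astype(np.float32); (cx,cy),(w,hh),a=cv2.minAreaRect(q)
        B=cv2.boxPoints(((cx,cy),(w,hh),a)); e0,e1=B[1]-B[0],B[2]-B[1]; e=e0 if np.hypot(*e0)>np.hypot(*e1) else e1
        e=e*np.sign(e[0])
        print("yellow px",c[k].round(),"area",s[k,4],"centre",round(cx,1),round(cy,1),"size",round(max(w,hh)),round(min(w,hh)),"axis deg %.1f"%np.degrees(np.arctan2(e[1],e[0])))
E
python3 - <<'E'
from h import *
p=r.grab_frame("top"); yel(p,18)
for z,L in ((45,[(208,138),(320,140),(318,218),(204,216)]),(16,[(328,144),(438,148),(439,225),(329,226)])):
    q=np.array([pix2z(p,c,z) for c in L]); print(q.round(),q.mean(0).round())
print(pix2z(p,(351,152),18),pix2z(p,(350,220),18),pix2z(p,(382,152),18),pix2z(p,(388,221),18))
p=r.grab_frame("scene"); yel(p,18)
print(pix2z(p,(367,318),68))
o=r.get_obs();T=R.from_euler("xyz",o["orientation"]).as_matrix();print(T.round(3))
E
```

```text
yellow px [500. 119.] area 174 centre 726.3 -547.8 size 56 26 axis deg -57.7
yellow px [  7. 151.] area 320 centre 621.6 621.7 size 49 39 axis deg 1.1
yellow px [351. 190.] area 421 centre 543.1 -176.0 size 145 18 axis deg -3.6
yellow px [385. 192.] area 409 centre 539.7 -257.1 size 145 18 axis deg 2.8
yellow px [395. 252.] area 617 centre 399.9 -276.9 size 73 71 axis deg 3.6
yellow px [169. 255.] area 181 centre 387.6 242.8 size 43 31 axis deg -89.3
yellow px [ 50. 298.] area 187 centre 289.6 487.7 size 32 25 axis deg 0.5
[[ 653.  157.   45.]
 [ 654. -102.   45.]
 [ 470.  -96.   45.]
 [ 470.  158.   45.]] [562.  29.  45.]
[[ 655. -124.   16.]
 [ 650. -390.   16.]
 [ 463. -381.   16.]
 [ 457. -124.   16.]] [ 556. -255.   16.]
[ 635.15043743 -178.75502803   18.        ] [ 470.98479421 -172.95697502   18.        ] [ 636.6712423  -253.07947582   18.        ] [ 469.94716701 -261.23727486   18.        ]
yellow px [81. 91.] area 437 centre 771.9 1127.8 size 422 82 axis deg 70.9
yellow px [ 67. 183.] area 68 centre 371.4 627.0 size 32 30 axis deg -5.0
yellow px [163. 226.] area 84 centre 395.3 259.6 size 58 30 axis deg 59.4
yellow px [355. 266.] area 509 centre 541.2 -177.1 size 148 23 axis deg -3.4
yellow px [372. 318.] area 1893 centre 483.1 -257.9 size 255 74 axis deg 4.5
[ 389.96757949 -269.67512696   68.        ]
[[-0.95   0.312  0.   ]
 [ 0.312  0.95   0.   ]
 [ 0.     0.    -1.   ]]
```

```bash
cat >> h.py <<'E'
def go(x,y,z,yaw):
    "shift (fractions of 0.4 m) and turn (fractions of .5 rad) in tool axes from measured pose"
    o=st(); A=R.from_euler("xyz",o["orientation"]); d=A.inv().apply(np.array([x,y,z])-o["eef_pos"])/400
    t=(A.inv()*R.from_euler("xyz",[np.pi,0,yaw])).as_rotvec()/.5
    print("shift",d.round(4),"turn",t.round(3))
E
```

Request:
apply_moves(motion=[[[0,0,-0.375],[0,0,-0.2]],[[0,0,-0.375],[0,0,-0.51]],[[0,0,-0.375],[0,0,-0.51]],[[0,0,-0.375],[0,0,-0.51]],[[0,0,-0.375],[0,0,-0.51]]])

```text
t: 1.32
eef_pos: [195.2, 593.4, 350.0]
orientation: [-3.14, -0.0, 3.079]
force: [-0.0, 0.6, -0.2]
grip_width: 85.5
gripper_force: 0.0
```

```bash
python3 -c "
from h import *
go(400,300,350,3.079);go(557,-177,180,3.079)"
```

```text
t 1.32 [195.2 593.4 350. ] [-3.14  -0.     3.079] F [-0.   0.6 -0.2] w 85.5 gf 0.0 j [-1.26  0.31 -0.09  1.18  0.03  1.65  0.16]
shift [-0.5571 -0.7     0.001 ] turn [-0.003 -0.001 -0.001]
t 1.32 [195.2 593.4 350. ] [-3.14  -0.     3.079] F [-0.   0.6 -0.2] w 85.5 gf 0.0 j [-1.26  0.31 -0.09  1.18  0.03  1.65  0.16]
shift [-1.0239 -1.8648  0.4277] turn [-0.003 -0.001 -0.001]
```

Request:
apply_moves(motion=[[[-0.35,-0.63,0],[0,0,0]],[[-0.35,-0.63,0],[0,0,0]],[[-0.35,-0.63,0],[0,0,0]],[[-0.35,-0.63,0],[0,0,0]],[[-0.35,-0.63,0],[0,0,0]]])

```text
t: 1.95
eef_pos: [320.3, 330.2, 350.2]
orientation: [-3.14, -0.001, 3.076]
force: [-0.1, -0.1, 0.5]
grip_width: 85.4
gripper_force: 0.0
```

Request:
apply_moves(motion=[[[-0.35,-0.63,0],[0,0,0]],[[-0.35,-0.63,0],[0,0,0]],[[-0.35,-0.63,0],[0,0,0]],[[-0.35,-0.63,0],[0,0,0]],[[-0.35,-0.63,0],[0,0,0]]])

```text
t: 2.58
eef_pos: [443.3, 69.9, 350.1]
orientation: [-3.141, -0.001, 3.076]
force: [0.3, 0.2, -0.1]
grip_width: 85.5
gripper_force: 0.0
```

Request:
apply_moves(motion=[[[-0.32,-0.6,0.25],[0,0,0]],[[-0.32,-0.6,0.25],[0,0,0]],[[-0.32,-0.6,0.25],[0,0,0]],[[-0.32,-0.6,0.25],[0,0,0]],[[-0.32,-0.6,0.25],[0,0,0]]])

```text
t: 3.2
eef_pos: [555.0, -177.0, 248.8]
orientation: [-3.141, -0.003, 3.076]
force: [0.1, 1.3, 1.0]
grip_width: 85.7
gripper_force: 0.0
```

```bash
python3 - <<'E'
from h import *
go(557,-177,150,3.079)
p=r.grab_frame("wrist"); save(p,"w1"); yel(p,18); cutters(p,12)
E
```

```text
t 3.20 [ 555.  -177.   248.8] [-3.141e+00 -3.000e-03  3.076e+00] F [0.1 1.3 1. ] w 85.7 gf 0.0 j [-0.4   0.26  0.77  1.54 -0.18  1.42  1.89]
shift [-0.0056  0.0006  0.2469] turn [-0.002 -0.006 -0.005]
yellow px [186.  34.] area 2858 centre 403.3 -273.2 size 79 59 axis deg -86.0
yellow px [392.  75.] area 143 centre 464.7 -57.1 size 17 8 axis deg 86.2
yellow px [283. 150.] area 1673 centre 543.1 -177.7 size 144 20 axis deg -3.6
yellow px [211. 152.] area 1663 centre 539.3 -258.1 size 145 20 axis deg 2.6
yellow px [ 63. 289.] area 370 centre 688.2 -461.1 size 45 20 axis deg -58.5
```

View pics/w1.png

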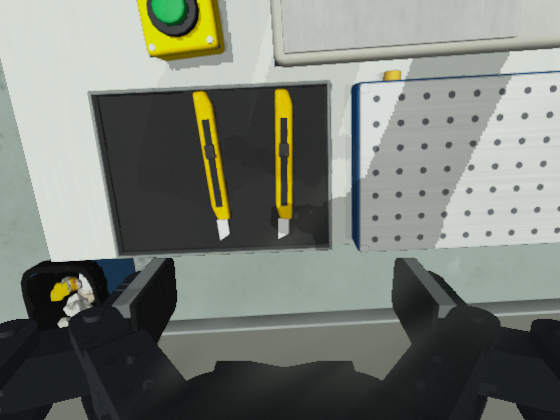

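Two cutters lie in the tray, at wrist-view px (284,165) and (212,165). The colour measurements from the top and wrist cameras agree. I'll grasp cutter A at (557,-178) with the jaw only part open, because the rim is close.

Request:
apply_moves(motion=[[[-0.005,0,0.12],[0,0,0]],[[-0.005,0,0.25],[0,0,0]],[[-0.005,-0.002,0.38],[0,0,0]],[[-0.005,-0.002,0.5],[0,0,0]],[[-0.005,-0.002,0.52],[0,0,0]]], jaw=45, grip_force=40)

```text
t: 3.92
eef_pos: [554.9, -173.9, 40.0]
orientation: [3.141, -0.006, 3.079]
force: [-0.2, 0.6, 0.6]
grip_width: 45.0
gripper_force: 0.0
```

```bash
python3 - <<'E'
from h import *
go(557,-178,8,3.079)
E
```

```text
t 3.92 [ 554.9 -173.9   40. ] [ 3.141 -0.006  3.079] F [-0.2  0.6  0.6] w 45.0 gf 0.0 j [-0.33  0.46  0.69  1.78 -0.33  1.03  1.99]
shift [-0.0064 -0.0098  0.08  ] turn [ 0.001 -0.013  0.   ]
```

Request:
apply_moves(motion=[[[-0.006,-0.01,0.02],[0,-0.013,0]],[[-0.006,-0.01,0.05],[0,-0.013,0]],[[-0.006,-0.01,0.08],[0,-0.013,0]],[[-0.006,-0.01,0.08],[0,-0.013,0]],[[-0.006,-0.01,0.08],[0,-0.013,0]]])

```text
t: 4.55
eef_pos: [560.1, -179.5, 11.6]
orientation: [-3.142, 0.007, 3.079]
force: [-0.5, 0.3, 0.3]
grip_width: 45.1
gripper_force: 0.0
```

Request:
apply_moves(motion=[[[0,0,0],[0,0,0]],[[0,0,0],[0,0,0]],[[0,0,0],[0,0,0]],[[0,0,0],[0,0,0]],[[0,0,0],[0,0,0]]], jaw=5)

```text
t: 5.18
eef_pos: [559.9, -179.5, 11.3]
orientation: [3.142, 0.007, 3.079]
force: [0.2, 0.0, 0.3]
grip_width: 5.2
gripper_force: 0.0
```

```bash
python3 - <<'E'
from h import *
go(562,80,150,3.1416)
E
```

```text
t 5.17 [ 559.9 -179.5   11.3] [3.142 0.007 3.079] F [0.2 0.  0.3] w 5.2 gf 0.0 j [-0.3   0.5   0.67  1.79 -0.37  0.97  2.03]
shift [ 0.0331  0.6478 -0.347 ] turn [-0.     0.013 -0.126]
```

```bash
python3 - <<'E'
from h import *
p=r.grab_frame("wrist"); save(p,"w2"); yel(p,18)
p=r.grab_frame("top"); yel(p,18)
E
```

```text
yellow px [551.  13.] area 340 centre 462.8 -63.3 size 8 8 axis deg 1.6
yellow px [286. 148.] area 5978 centre 542.4 -178.0 size 143 19 axis deg -3.6
yellow px [114. 166.] area 8045 centre 530.3 -256.5 size 127 21 axis deg 2.7
yellow px [500. 119.] area 179 centre 726.3 -547.8 size 56 26 axis deg -57.7
yellow px [  7. 151.] area 327 centre 621.5 621.7 size 49 39 axis deg 1.4
yellow px [397. 253.] area 548 centre 398.7 -278.2 size 73 70 axis deg 0.8
yellow px [168. 255.] area 187 centre 387.6 243.0 size 48 31 axis deg -89.3
yellow px [ 50. 298.] area 186 centre 289.6 487.6 size 32 25 axis deg 0.6
```

View pics/w2.png

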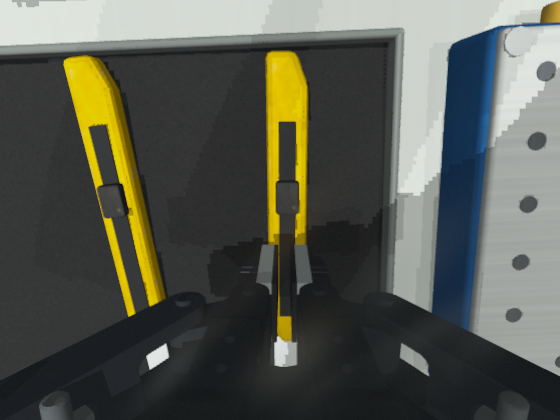

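```bash
python3 - <<'E'
from h import *
im=cv2.imread("pics/w2.png")[190:400,180:400]; cv2.imwrite("pics/w2c.png",cv2.resize(im,None,fx=2.8,fy=2.8,interpolation=cv2.INTER_CUBIC))
st()
p=r.grab_frame("scene"); im=np.asarray(p["frame"])[150:350,270:470,::-1]; cv2.imwrite("pics/s2c.png",cv2.resize(im,None,fx=3,fy=3))
E
```

```text
t 5.28 [ 559.9 -179.5   11.3] [3.142 0.006 3.079] F [ 0.  -0.1 -0.4] w 4.9 gf 0.0 j [-0.3   0.5   0.67  1.79 -0.37  0.97  2.03]
```

View pics/w2c.png

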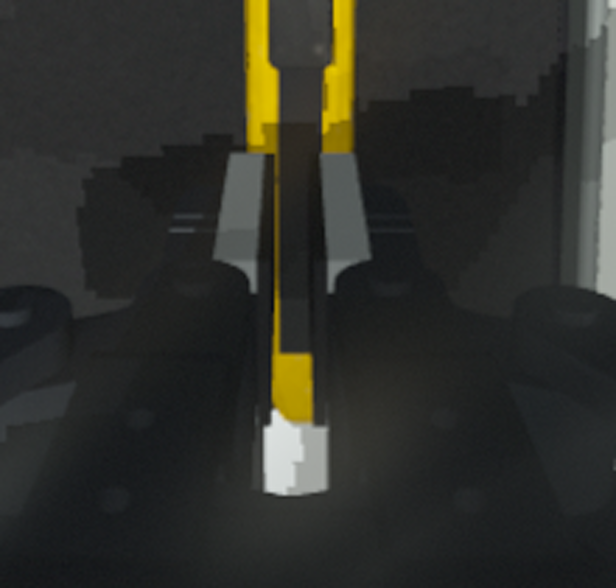

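View pics/s2c.png

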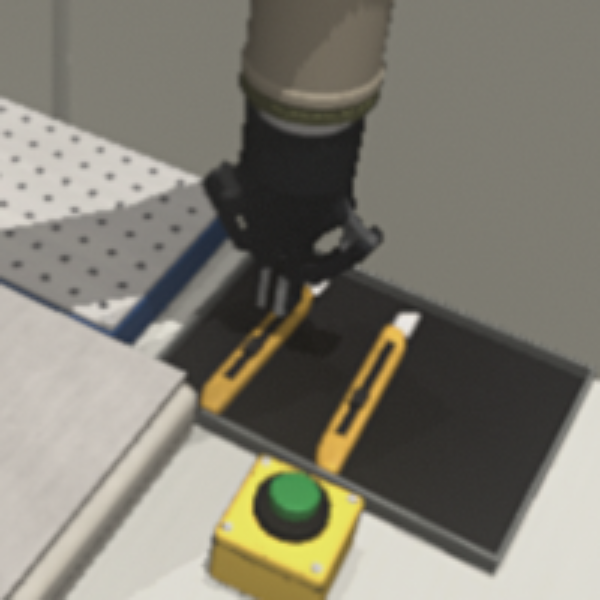

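```bash
cat >> h.py <<'E'
def proj(p,X):
    T=np.array(p["pose"]); c=T[:3,:3].T@(np.array(X,float)-T[:3,3]); s=c[:2]/c[2]; s=s*(1+p["k1"]*(s@s))
    f=210/np.tan(np.radians(p["fov_y"]/2)); return np.round([p["cx"]+f*s[0],p["cy"]+f*s[1]],1)
E
python3 - <<'E'
from h import *
for n in ("wrist","scene"):
    p=r.grab_frame(n)
    print(n,np.round(p["pose"],2)[:3,3],[proj(p,(560+dx,-179.5,z)).tolist() for dx in(-11,11) for z in (11.3,31,51)])
E
```

```text
wrist [ 492.03 -176.24  183.73] [[284.2, 220.3], [284.3, 234.1], [284.4, 251.8], [286.9, 260.5], [287.3, 278.4], [287.8, 301.1]]
scene [ -60.07 -407.84  670.34] [[358.5, 264.8], [359.5, 258.3], [360.5, 251.6], [363.0, 258.7], [364.1, 252.3], [365.2, 245.5]]
```

The pictures show the closed pads hovering over the cutter. Projection puts the tips at about z 43, although the reported TCP z is 11, so the fingers end about 30 mm short of the reported TCP. I'll open up, go down in steps and watch the force.

Request:
apply_moves(motion=[[[0.006,0.004,0],[0,0,0]],[[0.006,0.004,0],[0,0,0]],[[0.006,0.004,0],[0,0,0]],[[0.006,0.004,0.02],[0,0,0]],[[0.006,0.004,0.03],[0,0,0]]], jaw=45)

```text
t: 6.05
eef_pos: [557.3, -177.6, -1.5]
orientation: [3.141, 0.006, 3.079]
force: [-0.3, -0.6, -0.5]
grip_width: 45.0
gripper_force: 0.0
```

```bash
python3 - <<'E'
from h import *
o=st(); print(o.keys(), r.tcp_to_grasp)
p=r.grab_frame("wrist"); a=np.asarray(p["frame"])[190:340,200:400,::-1]
x,y,z=o["eef_pos"]
print("wrist",[proj(p,(x-11,y,z+k)).tolist() for k in (0,15,30,45)])
q=r.grab_frame("scene"); b=np.asarray(q["frame"])[210:310,300:420,::-1]
print("scene",[proj(q,(x-11,y+s,z+k)).tolist() for k in (0,15,30,45) for s in (-24,24)])
a=cv2.resize(a,(800,600)); b=cv2.resize(b,(720,600)); cv2.imwrite("pics/a3.png",cv2.resize(np.hstack([a,b]),(800,316)))
E
```

```text
t 6.05 [ 557.3 -177.6   -1.5] [3.141 0.006 3.079] F [-0.3 -0.6 -0.5] w 45.0 gf 0.0 j [-0.3   0.51  0.66  1.81 -0.38  0.95  2.03]
dict_keys(['t', 'joint_pos', 'joint_vel', 'effort', 'eef_pos', 'orientation', 'force', 'torque', 'gripper_force', 'grip_width']) -18.700000000000003
wrist [[284.2, 220.1], [284.3, 230.3], [284.4, 242.3], [284.5, 256.9]]
scene [[366.5, 273.9], [346.7, 264.8], [367.4, 269.1], [347.3, 260.0], [368.2, 264.1], [347.9, 255.1], [369.1, 259.1], [348.5, 250.1]]
```

View pics/a3.png

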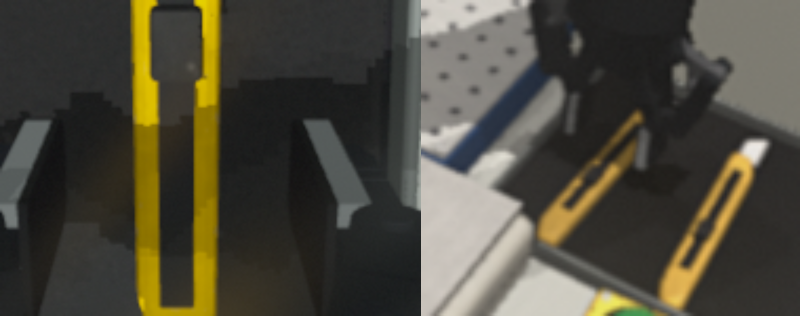

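Request:
apply_moves(motion=[[[0,0,0.01],[0,0,0]],[[0,0,0.02],[0,0,0]],[[0,0,0.03],[0,0,0]],[[0,0,0.04],[0,0,0]],[[0,0,0.048],[0,0,0]]])

```text
t: 6.78
eef_pos: [557.7, -177.7, -20.2]
orientation: [3.141, 0.006, 3.079]
force: [1.0, -0.2, 1.0]
grip_width: 44.7
gripper_force: 0.0
```

Request:
apply_moves(motion=[[[0,0,0],[0,0,0]],[[0,0,0],[0,0,0]],[[0,0,0],[0,0,0]],[[0,0,0],[0,0,0]],[[0,0,0],[0,0,0]]], jaw=5)

```text
t: 7.4
eef_pos: [557.9, -177.8, -19.8]
orientation: [3.142, 0.007, 3.079]
force: [-0.3, -0.4, 1.3]
grip_width: 17.2
gripper_force: 39.3
```

Request:
apply_moves(motion=[[[0,0,-0.04],[0,0,0]],[[0,0,-0.1],[0,0,0]],[[0,0,-0.2],[0,0,0]],[[0,0,-0.28],[0,0,0]],[[0,0,-0.28],[0,0,0]]], grip_force=60)

```text
t: 8.02
eef_pos: [558.6, -178.3, 95.4]
orientation: [3.142, 0.011, 3.078]
force: [0.3, 0.6, -0.7]
grip_width: 16.1
gripper_force: 58.9
```

```bash
python3 - <<'E'
from h import *
go(562,-20,90,3.1416)
E
```

```text
t 8.03 [ 558.6 -178.3   95.4] [3.142 0.011 3.078] F [ 0.3  0.6 -0.7] w 16.1 gf 58.9 j [-0.36  0.38  0.73  1.74 -0.28  1.11  1.97]
shift [0.0167 0.3956 0.0133] turn [-0.001  0.023 -0.126]
```

Request:
apply_moves(motion=[[[0.006,0.13,0],[0,0.023,-0.04]],[[0.012,0.26,0],[0,0.023,-0.08]],[[0.017,0.396,0],[0,0.023,-0.126]],[[0.017,0.396,0],[0,0.023,-0.126]],[[0.017,0.396,0.02],[0,0.023,-0.126]]])

```text
t: 8.65
eef_pos: [560.3, -19.6, 84.0]
orientation: [-3.141, -0.005, -3.141]
force: [-0.3, -1.9, 0.0]
grip_width: 16.3
gripper_force: 59.0
```

```bash
python3 - <<'E'
from h import *
go(562,-20,22,3.1416)
p=r.grab_frame("wrist"); save(p,"w4"); yel(p,95)
E
```

```text
t 8.65 [560.3 -19.6  84. ] [-3.141 -0.005 -3.141] F [-0.3 -1.9  0. ] w 16.3 gf 59.0 j [-0.61  0.34  0.67  1.8  -0.23  1.09  1.72]
shift [-0.0049 -0.0011  0.1549] turn [-0.    -0.009  0.001]
yellow px [283. 181.] area 9530 centre 548.2 -20.4 size 157 22 axis deg 0.0
yellow px [222.  55.] area 415 centre 473.4 -46.3 size 12 6 axis deg 88.0
```

View pics/w4.png

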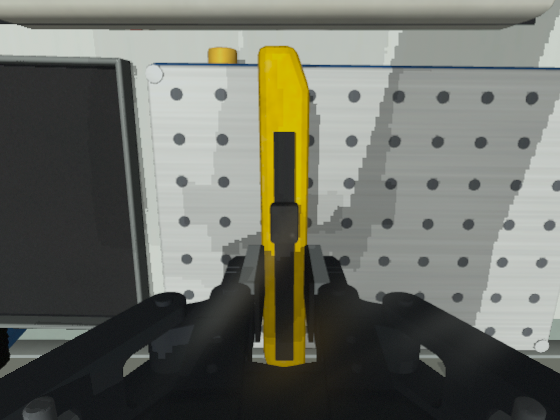

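Request:
apply_moves(motion=[[[-0.005,-0.001,0.05],[0,-0.009,0]],[[-0.005,-0.001,0.1],[0,-0.009,0]],[[-0.005,-0.001,0.135],[0,-0.009,0]],[[-0.005,-0.001,0.145],[0,-0.009,0]],[[-0.005,-0.001,0.15],[0,-0.009,0]]])

```text
t: 9.32
eef_pos: [562.2, -20.0, 24.2]
orientation: [-3.141, -0.0, 3.141]
force: [-1.3, -0.9, 0.1]
grip_width: 16.1
gripper_force: 59.0
```

Request:
apply_moves(motion=[[[0,0,0.001],[0,0,0]],[[0,0,0.002],[0,0,0]],[[0,0,0.003],[0,0,0]],[[0,0,0.003],[0,0,0]],[[0,0,0.003],[0,0,0]]])

```text
t: 9.95
eef_pos: [562.0, -19.5, 22.9]
orientation: [3.141, -0.0, -3.141]
force: [0.4, -0.7, 0.1]
grip_width: 16.1
gripper_force: 59.0
```

Request:
apply_moves(motion=[[[0,0,0.001],[0,0,0]],[[0,0,0.002],[0,0,0]],[[0,0,0.003],[0,0,0]],[[0,0,0.004],[0,0,0]],[[0,0,0.004],[0,0,0]]])

```text
t: 10.58
eef_pos: [562.0, -19.6, 21.3]
orientation: [3.142, -0.001, -3.141]
force: [-1.9, -0.4, 1.9]
grip_width: 16.4
gripper_force: 59.2
```

Request:
apply_moves(motion=[[[0,0,0],[0,0,0]],[[0,0,0],[0,0,0]],[[0,0,0],[0,0,0]],[[0,0,0],[0,0,0]],[[0,0,0],[0,0,0]]], jaw=45)

```text
t: 11.2
eef_pos: [562.0, -19.6, 21.2]
orientation: [3.142, -0.0, -3.141]
force: [-1.4, 0.2, -0.1]
grip_width: 45.0
gripper_force: 0.0
```

Request:
apply_moves(motion=[[[0,0,-0.02],[0,0,0]],[[0,0,-0.06],[0,0,0]],[[0,0,-0.2],[0,0,0]],[[0,0,-0.3],[0,0,0]],[[0,0,-0.35],[0,0,0]]])

```text
t: 11.82
eef_pos: [563.1, -19.8, 164.9]
orientation: [3.141, 0.004, 3.141]
force: [0.2, 0.4, 0.1]
grip_width: 44.9
gripper_force: 0.0
```

```bash
python3 - <<'E'
from h import *
go(556,-257.5,100,3.1416+.047)
p=r.grab_frame("wrist");yel(p,59)
p=r.grab_frame("top"); yel(p,59)
E
```

```text
t 11.82 [563.1 -19.8 164.9] [3.141 0.004 3.141] F [0.2 0.4 0.1] w 44.9 gf 0.0 j [-0.64  0.25  0.7   1.71 -0.17  1.24  1.67]
shift [ 0.0183 -0.5943  0.1617] turn [ 0.002  0.007 -0.094]
yellow px [14. 11.] area 648 centre 433.4 -208.6 size 21 14 axis deg -90.0
yellow px [238.  64.] area 224 centre 468.0 -53.6 size 15 7 axis deg 89.9
yellow px [ 22. 159.] area 2119 centre 533.9 -225.3 size 125 20 axis deg 3.7
yellow px [284. 159.] area 2880 centre 547.4 -20.5 size 144 18 axis deg -0.1
yellow px [  2. 129.] area 94 centre 511.9 -232.7 size 19 4 axis deg -11.9
yellow px [500. 119.] area 181 centre 708.7 -525.0 size 54 25 axis deg -57.7
yellow px [  8. 151.] area 329 centre 608.1 597.2 size 47 37 axis deg 1.4
yellow px [385. 192.] area 426 centre 529.6 -246.2 size 139 18 axis deg 2.9
yellow px [395. 252.] area 623 centre 395.2 -265.0 size 70 68 axis deg 3.4
yellow px [168. 255.] area 189 centre 383.6 233.8 size 46 30 axis deg -89.3
yellow px [ 50. 298.] area 186 centre 289.7 468.5 size 31 24 axis deg 0.6
```

Request:
apply_moves(motion=[[[0.018,-0.15,0],[0,0.007,-0.094]],[[0.018,-0.3,0],[0,0.007,-0.094]],[[0.018,-0.45,0.02],[0,0.007,-0.094]],[[0.018,-0.594,0.08],[0,0.007,-0.094]],[[0.018,-0.594,0.16],[0,0.007,-0.094]]])

```text
t: 12.55
eef_pos: [552.9, -263.5, 96.8]
orientation: [-3.138, -0.004, -3.102]
force: [0.2, 0.9, -0.1]
grip_width: 45.0
gripper_force: 0.0
```

```bash
python3 - <<'E'
from h import *
p=r.grab_frame("wrist");yel(p,18)
go(556,-257.5,5,3.1416+.047)
E
```

```text
yellow px [285.  10.] area 2266 centre 428.2 -268.3 size 75 12 axis deg -87.8
yellow px [291. 168.] area 3641 centre 539.3 -259.5 size 145 19 axis deg 2.7
t 12.60 [ 551.5 -259.1   91.9] [ 3.141 -0.01  -3.099] F [-2.   2.1 -4.5] w 44.9 gf 0.0 j [-0.22  0.47  0.75  1.66 -0.34  1.16  2.23]
shift [-0.0136  0.0035  0.217 ] turn [ 0.001 -0.019 -0.009]
```

Request:
apply_moves(motion=[[[-0.013,0.003,0.05],[0,-0.019,-0.009]],[[-0.013,0.003,0.1],[0,-0.019,-0.009]],[[-0.013,0.003,0.15],[0,-0.019,-0.009]],[[-0.013,0.003,0.2],[0,-0.019,-0.009]],[[-0.013,0.003,0.2],[0,-0.019,-0.009]]])

```text
t: 13.22
eef_pos: [558.5, -255.2, 15.4]
orientation: [3.141, 0.003, -3.09]
force: [0.0, 0.6, 0.6]
grip_width: 45.0
gripper_force: 0.0
```

```bash
python3 - <<'E'
from h import *
p=r.grab_frame("wrist");yel(p,18)
go(556,-257.5,-20,3.1416+.047)
E
```

```text
yellow px [279. 175.] area 7449 centre 539.3 -259.4 size 144 18 axis deg 2.7
t 13.28 [ 559.3 -255.7   16.7] [ 3.141  0.004 -3.09 ] F [ 0.2 -0.2  0. ] w 44.9 gf 0.0 j [-0.18  0.56  0.69  1.71 -0.41  1.02  2.29]
shift [ 0.0088 -0.0042  0.0916] turn [0.001 0.009 0.009]
```

Request:
apply_moves(motion=[[[0.006,-0.007,0.02],[0,0.009,0.009]],[[0.006,-0.007,0.04],[0,0.009,0.009]],[[0.006,-0.007,0.06],[0,0.009,0.009]],[[0.006,-0.007,0.08],[0,0.009,0.009]],[[0.006,-0.007,0.091],[0,0.009,0.009]]])

```text
t: 13.9
eef_pos: [557.4, -258.5, -19.9]
orientation: [3.141, 0.0, -3.094]
force: [0.6, -0.0, 0.0]
grip_width: 45.0
gripper_force: 0.0
```

Request:
apply_moves(motion=[[[0,0,0],[0,0,0]],[[0,0,0],[0,0,0]],[[0,0,0],[0,0,0]],[[0,0,0],[0,0,0]],[[0,0,0],[0,0,0]]], jaw=5)

```text
t: 14.52
eef_pos: [557.9, -258.7, -18.9]
orientation: [-3.142, 0.002, -3.094]
force: [-1.6, 0.5, 3.0]
grip_width: 16.3
gripper_force: 59.1
```

Request:
apply_moves(motion=[[[0,0,-0.02],[0,0,0]],[[0,0,-0.1],[0,0,0]],[[0,0,-0.2],[0,0,0]],[[0,0,-0.3],[0,0,0]],[[0,0,-0.3],[0,0,0]]])

```text
t: 15.15
eef_pos: [559.2, -259.6, 104.3]
orientation: [-3.14, 0.006, -3.095]
force: [0.6, 0.7, -0.6]
grip_width: 16.2
gripper_force: 58.7
```

```bash
python3 - <<'E'
from h import *
go(562,70,100,3.1416)
E
```

```text
t 15.15 [ 559.2 -259.6  104.3] [-3.14   0.006 -3.095] F [ 0.6  0.7 -0.6] w 16.2 gf 58.7 j [-0.22  0.46  0.76  1.64 -0.34  1.17  2.24]
shift [-0.0458  0.8229  0.0098] turn [-0.003  0.012  0.094]
```

Request:
apply_moves(motion=[[[-0.01,0.14,0],[0,0.012,0.02]],[[-0.02,0.28,0],[0,0.012,0.05]],[[-0.03,0.43,0],[0,0.012,0.07]],[[-0.04,0.57,0],[0,0.012,0.094]],[[-0.046,0.7,0],[0,0.012,0.094]]])

```text
t: 15.78
eef_pos: [561.9, 24.2, 100.2]
orientation: [3.141, -0.006, -3.141]
force: [0.6, -0.3, -0.2]
grip_width: 16.6
gripper_force: 58.8
```

```bash
python3 - <<'E'
from h import *
go(562,70,60,3.1416)
E
```

```text
t 15.78 [561.9  24.2 100.2] [ 3.141 -0.006 -3.141] F [ 0.6 -0.3 -0.2] w 16.6 gf 58.8 j [-0.72  0.33  0.71  1.78 -0.24  1.12  1.64]
shift [-0.0009  0.1144  0.1005] turn [ 0.    -0.012  0.002]
```

Request:
apply_moves(motion=[[[0,0.06,0],[0,-0.012,0]],[[0,0.114,0],[0,-0.012,0]],[[0,0.114,0.04],[0,-0.012,0]],[[0,0.114,0.1],[0,-0.012,0]],[[0,0.114,0.15],[0,-0.012,0]]])

```text
t: 16.4
eef_pos: [561.4, 66.0, 38.7]
orientation: [-3.141, -0.001, 3.141]
force: [-0.7, 0.1, 0.0]
grip_width: 15.9
gripper_force: 58.8
```

```bash
python3 - <<'E'
from h import *
go(562,70,22,3.1416)
E
```

```text
t 16.40 [561.4  66.   38.7] [-3.141e+00 -1.000e-03  3.141e+00] F [-0.7  0.1  0. ] w 15.9 gf 58.8 j [-0.74  0.41  0.66  1.83 -0.29  1.    1.61]
shift [-0.0014  0.01    0.0418] turn [-0.002 -0.001 -0.002]
```

Request:
apply_moves(motion=[[[0,0.01,0.02],[0,0,0]],[[0,0.01,0.03],[0,0,0]],[[0,0.01,0.036],[0,0,0]],[[0,0.01,0.04],[0,0,0]],[[0,0.01,0.042],[0,0,0]]])

```text
t: 17.02
eef_pos: [562.6, 71.5, 24.3]
orientation: [3.141, 0.002, -3.141]
force: [-0.7, -1.0, -1.4]
grip_width: 16.2
gripper_force: 58.8
```

Request:
apply_moves(motion=[[[0,0,0],[0,0,0]],[[0,0,0],[0,0,0]],[[0,0,0],[0,0,0]],[[0,0,0],[0,0,0]],[[0,0,0],[0,0,0]]], jaw=45)

```text
t: 17.65
eef_pos: [562.4, 71.5, 24.1]
orientation: [3.141, 0.001, -3.141]
force: [0.2, -0.4, 0.7]
grip_width: 44.7
gripper_force: 0.0
```

Request:
apply_moves(motion=[[[0,0,-0.02],[0,0,0]],[[0,0,-0.06],[0,0,0]],[[0,0,-0.2],[0,0,0]],[[0,0,-0.35],[0,0,0]],[[0,0,-0.45],[0,0,0]]])

```text
t: 18.27
eef_pos: [562.9, 71.1, 208.2]
orientation: [3.14, 0.004, 3.141]
force: [0.4, 1.4, 0.0]
grip_width: 45.0
gripper_force: 0.0
```

```bash
python3 - <<'E'
from h import *
go(393,247,200,3.1416)
p=r.grab_frame("wrist");yel(p,59)
for n in ("wrist","top","scene"):
    p=r.grab_frame(n)
    for t,z in (("knob_grip",124),("start_top",68)):
        for c in r.cut_out(p,t)[:1]:
            v,u=np.nonzero(c["pixels"]); k=np.array([u.mean(),v.mean()]); print(n,t,round(c["confidence"],2),k.round(1),len(u),pix2z(p,k,z).round(1))
    f=np.asarray(p["frame"]); h=cv2.cvtColor(f,cv2.COLOR_RGB2HSV); m=(cv2.inRange(h,(0,150,90),(6,255,255))|cv2.inRange(h,(174,150,90),(180,255,255)))
    N,l,s,c=cv2.connectedComponentsWithStats(m)
    for k in range(1,N):
        if s[k,4]>150: q=pts(p,l==k,124); print(n,"red",s[k],q.min(0).round(),q.max(0).round(),"mid",((q.min(0)+q.max(0))/2).round(1))
E
```

```text
t 18.27 [562.9  71.1 208.2] [3.14  0.004 3.141] F [0.4 1.4 0. ] w 45.0 gf 0.0 j [-0.83  0.23  0.73  1.65 -0.16  1.32  1.5 ]
shift [0.4252 0.4394 0.0193] turn [ 0.003  0.009 -0.001]
yellow px [146.  69.] area 173 centre 467.9 -45.0 size 14 7 axis deg 90.0
yellow px [284. 149.] area 2162 centre 544.1 71.4 size 143 17 axis deg -0.5
yellow px [184. 153.] area 2200 centre 547.0 -19.2 size 143 19 axis deg 0.3
top knob_grip 0.61 [150.5 246.3] 570 [392.5 251.  124. ]
top start_top 0.6 [398.  249.9] 153 [ 397.7 -267.1   68. ]
top red [137 234  27  27 458] [365. 226.] [417. 278.] mid [391.2 252. ]
top red [404 313  50  14 198] [ 241. -356.] [ 266. -256.] mid [ 253.5 -306.2]
scene knob_grip 0.61 [156.4 195.2] 373 [386.2 242.7 124. ]
scene start_top 0.75 [368.  315.3] 216 [ 396.2 -268.5   68. ]
scene red [145 187  23  15 192] [360. 223.] [413. 274.] mid [386.8 248.1]
scene red [361 398  34  16 172] [ 218. -380.] [ 233. -336.] mid [ 225.7 -358.1]
```

Request:
apply_moves(motion=[[[0.1,0.11,0],[0,0,0.2]],[[0.2,0.22,0],[0,0,0.4]],[[0.3,0.33,0],[0,0,0.6]],[[0.42,0.44,0],[0,0,0.8]],[[0.428,0.448,0.02],[0,0,1]]], jaw=80, grip_force=40)

```text
t: 19.4
eef_pos: [387.9, 254.0, 195.8]
orientation: [3.14, -0.0, 2.645]
force: [0.9, -0.3, 0.2]
grip_width: 80.0
gripper_force: 0.0
```

Request:
apply_moves(motion=[[[0,0,0],[0,0,0.25]],[[0,0,0],[0,0,0.5]],[[0,0,0],[0,0,0.75]],[[0,0,0],[0,0,1]],[[0,0,0],[0,0,1]]])

```text
t: 20.02
eef_pos: [390.9, 250.4, 195.5]
orientation: [3.141, 0.001, 2.142]
force: [-0.3, 0.3, -0.6]
grip_width: 80.1
gripper_force: 0.0
```

Request:
apply_moves(motion=[[[0,0,0],[0,0,0.25]],[[0,0,0],[0,0,0.5]],[[0,0,0],[0,0,0.75]],[[0,0,0],[0,0,1]],[[0,0,0],[0,0,1]]])

```text
t: 20.65
eef_pos: [390.9, 250.5, 195.7]
orientation: [3.141, 0.0, 1.645]
force: [-0.4, 0.0, -0.5]
grip_width: 79.7
gripper_force: 0.0
```

Request:
apply_moves(motion=[[[0,0,0],[0,0,0.25]],[[0,0,0],[0,0,0.5]],[[0,0,0],[0,0,0.75]],[[0,0,0],[0,0,1]],[[0,0,0],[0,0,1]]])

```text
t: 21.28
eef_pos: [390.9, 250.6, 195.8]
orientation: [3.141, -0.0, 1.146]
force: [0.7, 0.0, 0.2]
grip_width: 80.0
gripper_force: 0.0
```

Request:
apply_moves(motion=[[[0,0,0],[0,0,0.25]],[[0,0,0],[0,0,0.5]],[[0,0,0],[0,0,0.75]],[[0,0,0],[0,0,1]],[[0,0,0],[0,0,1]]])

```text
t: 21.9
eef_pos: [391.0, 250.6, 195.8]
orientation: [3.141, -0.001, 0.647]
force: [-0.6, -0.2, 0.2]
grip_width: 80.1
gripper_force: 0.0
```

Request:
apply_moves(motion=[[[0,0,0],[0,0,0.25]],[[0,0,0],[0,0,0.5]],[[0,0,0],[0,0,0.75]],[[0,0,0],[0,0,1]],[[0,0,0],[0,0,1]]])

```text
t: 22.52
eef_pos: [391.0, 250.6, 195.8]
orientation: [3.141, -0.001, 0.148]
force: [0.3, -0.7, -0.2]
grip_width: 79.9
gripper_force: 0.0
```

```bash
python3 - <<'E'
from h import *
go(391,250,160,-0.2)
p=r.grab_frame("wrist"); save(p,"w5")
f=np.asarray(p["frame"]); h=cv2.cvtColor(f,cv2.COLOR_RGB2HSV); m=(cv2.inRange(h,(0,150,90),(6,255,255))|cv2.inRange(h,(174,150,90),(180,255,255)))
N,l,s,c=cv2.connectedComponentsWithStats(m)
for k in range(1,N):
    if s[k,4]>150: q=pts(p,l==k,124); print("red",s[k],q.min(0).round(),q.max(0).round(),"mid",((q.min(0)+q.max(0))/2).round(1))
E
```

```text
t 22.52 [391.  250.6 195.8] [ 3.141e+00 -1.000e-03  1.480e-01] F [ 0.3 -0.7 -0.2] w 79.9 gf 0.0 j [-1.14 -0.05  0.47  1.9   0.02  1.29 -2.11]
shift [-0.0002  0.0015  0.0896] turn [ 0.    -0.002  0.695]
red [ 244  162   69   67 2306] [372. 232.] [419. 278.] mid [395.6 255. ]
red [258 203  19  24 235] [372. 254.] [389. 267.] mid [380.6 260.4]
```

View pics/w5.png

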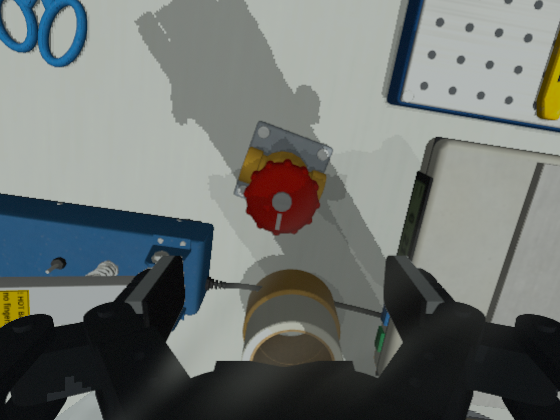

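```bash
python3 - <<'E'
from h import *
p=r.grab_frame("wrist"); f=np.asarray(p["frame"]); h=cv2.cvtColor(f,cv2.COLOR_RGB2HSV); m=(cv2.inRange(h,(0,150,60),(6,255,255))|cv2.inRange(h,(174,150,60),(180,255,255)))
m=cv2.morphologyEx(m,cv2.MORPH_CLOSE,np.ones((9,9)));l=cv2.connectedComponents(m)[1]; v,u=np.nonzero(l==l[180,270]); (c,rad)=cv2.minEnclosingCircle(np.c_[u,v].astype(np.float32)); print(c,rad)
for z in (112,124): print(pix2z(p,c,z).round(1))
print(pix2z(p,(282,202),124))
go(391,251,100,0)
E
```

```text
(281.8353271484375, 196.5204315185547) 38.119873046875
[391.9 251.6 112. ]
[394.8 252.  124. ]
[390.9361398  251.31072817 124.        ]
t 22.62 [391.  250.6 195.9] [ 3.141e+00 -1.000e-03  1.480e-01] F [ 0.2  0.  -0.1] w 80.3 gf 0.0 j [-1.14 -0.05  0.47  1.9   0.02  1.29 -2.11]
shift [-0.     -0.0009  0.2397] turn [ 0.    -0.002  0.295]
```

Request:
apply_moves(motion=[[[0,-0.001,0.06],[0,0,0.15]],[[0,-0.001,0.12],[0,0,0.295]],[[0,-0.001,0.18],[0,0,0.295]],[[0,-0.001,0.24],[0,0,0.295]],[[0,-0.001,0.24],[0,0,0.295]]])

```text
t: 23.25
eef_pos: [390.2, 250.3, 98.7]
orientation: [3.139, 0.001, -0.002]
force: [0.3, -0.2, 0.3]
grip_width: 80.0
gripper_force: 0.0
```

Request:
apply_moves(motion=[[[0,0,0.02],[0,0,0]],[[0,0,0.04],[0,0,0]],[[0,0,0.06],[0,0,0]],[[0,0,0.08],[0,0,0]],[[0,0,0.097],[0,0,0]]])

```text
t: 23.88
eef_pos: [391.0, 251.0, 60.5]
orientation: [3.141, -0.001, -0.006]
force: [-0.1, 1.0, -1.0]
grip_width: 79.9
gripper_force: 0.0
```

Request:
apply_moves(motion=[[[0,0,0],[0,0,0]],[[0,0,0],[0,0,0]],[[0,0,0],[0,0,0]],[[0,0,0],[0,0,0]],[[0,0,0],[0,0,0]]], jaw=40)

```text
t: 24.5
eef_pos: [391.3, 252.5, 61.8]
orientation: [-3.139, -0.002, -0.005]
force: [-1.2, 5.0, 2.0]
grip_width: 53.5
gripper_force: 42.1
```

```bash
python3 - <<'E'
from h import *
o=st(); print(np.round(o["torque"],2))
p=r.grab_frame("wrist"); a=np.asarray(p["frame"])[:,:,::-1]; q=np.asarray(r.grab_frame("scene")["frame"])[100:310,80:360,::-1]
cv2.imwrite("pics/k1.png",np.hstack([cv2.resize(a,(400,300)),cv2.resize(q,(400,300))]))
E
```

```text
t 24.50 [391.3 252.5  61.8] [-3.139e+00 -2.000e-03 -5.000e-03] F [-1.2  5.   2. ] w 53.5 gf 42.1 j [-1.12  0.11  0.48  2.06 -0.06  0.98 -2.19]
[ 1.12  0.27 -0.02]
```

View pics/k1.png

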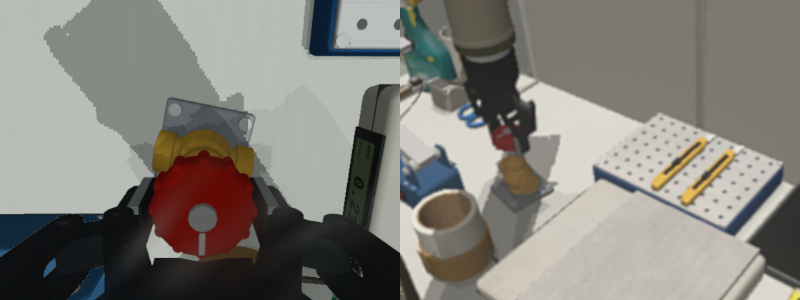

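The wheel is gripped (width 53.5, both cutters still on the deck). Winding it counter-clockwise now.

Request:
apply_moves(motion=[[[0,0,-0.001],[0,0,-0.2]],[[0,0,-0.002],[0,0,-0.4]],[[0,0,-0.003],[0,0,-0.6]],[[0,0,-0.004],[0,0,-0.8]],[[0,0,-0.0044],[0,0,-1]]])

```text
t: 25.22
eef_pos: [391.4, 251.9, 63.5]
orientation: [-3.141, -0.003, 0.498]
force: [-1.0, 2.7, 3.8]
grip_width: 53.7
gripper_force: 42.1
```

Request:
apply_moves(motion=[[[0,0,-0.001],[0,0,-0.2]],[[0,0,-0.002],[0,0,-0.4]],[[0,0,-0.003],[0,0,-0.6]],[[0,0,-0.004],[0,0,-0.8]],[[0,0,-0.0044],[0,0,-1]]])

```text
t: 25.85
eef_pos: [391.9, 251.5, 65.3]
orientation: [3.14, -0.002, 0.997]
force: [0.5, 1.9, 4.7]
grip_width: 53.5
gripper_force: 42.2
```

Request:
apply_moves(motion=[[[0,0,-0.001],[0,0,-0.2]],[[0,0,-0.002],[0,0,-0.4]],[[0,0,-0.003],[0,0,-0.6]],[[0,0,-0.004],[0,0,-0.8]],[[0,0,-0.0044],[0,0,-1]]])

```text
t: 26.48
eef_pos: [392.4, 251.3, 67.1]
orientation: [3.138, -0.001, 1.497]
force: [3.3, 1.3, 2.2]
grip_width: 53.3
gripper_force: 42.2
```

```bash
python3 - <<'E'
from h import *
o=st(); print(np.round(o["torque"],2))
p=r.grab_frame("wrist"); save(p,"k2")
E
```

```text
t 26.48 [392.4 251.3  67.1] [ 3.138e+00 -1.000e-03  1.497e+00] F [3.3 1.3 2.2] w 53.3 gf 42.2 j [-1.03  0.1   0.38  2.05 -0.04  1.   -0.7 ]
[ 0.22 -0.78 -0.1 ]
```

View pics/k2.png

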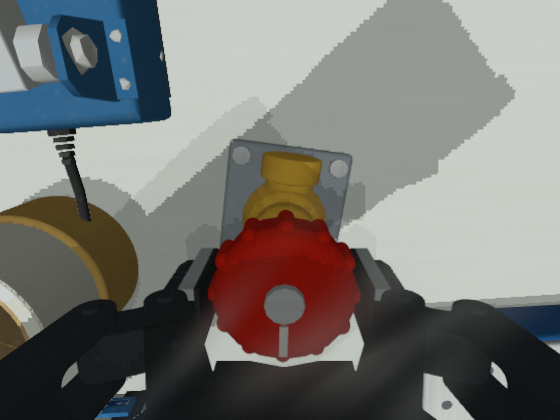

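The wheel mark stayed fixed relative to the gripper, so there's no slip. I'll carry on.

Request:
apply_moves(motion=[[[0,0,-0.001],[0,0,-0.2]],[[0,0,-0.002],[0,0,-0.4]],[[0,0,-0.003],[0,0,-0.6]],[[0,0,-0.004],[0,0,-0.8]],[[0,0,-0.0044],[0,0,-1]]])

```text
t: 27.15
eef_pos: [393.0, 251.4, 68.9]
orientation: [3.137, 0.0, 1.995]
force: [7.1, 3.3, -0.0]
grip_width: 53.3
gripper_force: 42.5
```

Request:
apply_moves(motion=[[[0,0,-0.001],[0,0,-0.2]],[[0,0,-0.002],[0,0,-0.4]],[[0,0,-0.003],[0,0,-0.6]],[[0,0,-0.004],[0,0,-0.8]],[[0,0,-0.0044],[0,0,-1]]])

```text
t: 27.78
eef_pos: [393.4, 251.8, 70.7]
orientation: [3.136, 0.003, 2.495]
force: [9.4, 4.8, -3.2]
grip_width: 53.6
gripper_force: 43.1
```

Request:
apply_moves(motion=[[[0,0,-0.001],[0,0,-0.2]],[[0,0,-0.002],[0,0,-0.4]],[[0,0,-0.003],[0,0,-0.6]],[[0,0,-0.004],[0,0,-0.8]],[[0,0,-0.0044],[0,0,-1]]])

```text
t: 28.4
eef_pos: [393.6, 252.4, 72.5]
orientation: [3.138, 0.006, 2.995]
force: [11.8, 7.3, -6.5]
grip_width: 53.3
gripper_force: 43.5
```

Request:
apply_moves(motion=[[[0,0,-0.001],[0,0,-0.2]],[[0,0,-0.002],[0,0,-0.4]],[[0,0,-0.003],[0,0,-0.6]],[[0,0,-0.004],[0,0,-0.8]],[[0,0,-0.0044],[0,0,-1]]])

```text
t: 29.02
eef_pos: [393.5, 252.9, 74.2]
orientation: [3.14, 0.007, -2.787]
force: [11.3, 9.8, -7.7]
grip_width: 53.2
gripper_force: 43.9
```

Request:
apply_moves(motion=[[[0,0,-0.001],[0,0,-0.2]],[[0,0,-0.002],[0,0,-0.4]],[[0,0,-0.003],[0,0,-0.6]],[[0,0,-0.004],[0,0,-0.8]],[[0,0,-0.0044],[0,0,-1]]])

```text
t: 29.65
eef_pos: [393.2, 253.4, 76.0]
orientation: [-3.14, 0.007, -2.287]
force: [10.6, 10.3, -7.5]
grip_width: 53.2
gripper_force: 44.1
```

```bash
cat >> h.py <<'E'
def mark(p,z=124):
    "brightest greyish spot on wheel face around hub: angle"
    f=np.asarray(p["frame"]).astype(int); g=((f.max(2)-f.min(2))<40)&(f.max(2)>100)
    m=np.zeros(g.shape,bool); m[270:370,225:345]=g[270:370,225:345]
    n,l,s,c=cv2.connectedComponentsWithStats(m.astype(np.uint8))
    print([(s[k].tolist(),c[k].round().tolist()) for k in range(1,n) if s[k,4]>40])
E
python3 - <<'E'
from h import *
o=st(); print(np.round(o["torque"],2))
mark(r.grab_frame("wrist"))
p=r.grab_frame("top"); yel(p,59)
E
```

```text
t 29.65 [393.2 253.4  76. ] [-3.14   0.007 -2.287] F [10.6 10.3 -7.5] w 53.2 gf 44.1 j [-0.9   0.09  0.24  2.03 -0.03  1.01  1.78]
[ 2.29 -1.94 -0.03]
[([267, 291, 35, 12, 235], [283.0, 298.0]), ([266, 311, 27, 10, 112], [277.0, 316.0]), ([278, 328, 10, 30, 263], [283.0, 343.0]), ([225, 332, 120, 35, 1388], [285.0, 353.0])]
yellow px [500. 119.] area 181 centre 708.7 -525.0 size 54 25 axis deg -57.7
yellow px [  8. 151.] area 337 centre 608.2 596.3 size 47 39 axis deg 1.2
yellow px [259. 181.] area 491 centre 550.1 38.1 size 143 19 axis deg -0.5
yellow px [284. 183.] area 491 centre 547.7 -18.5 size 145 18 axis deg 0.4
yellow px [395. 252.] area 630 centre 395.2 -265.0 size 70 68 axis deg 3.3
yellow px [ 50. 298.] area 187 centre 289.7 468.6 size 31 24 axis deg 0.5
```

Request:
apply_moves(motion=[[[0,0,-0.001],[0,0,-0.2]],[[0,0,-0.002],[0,0,-0.4]],[[0,0,-0.002],[0,0,-0.44]],[[0,0,-0.002],[0,0,-0.48]],[[0,0,-0.002],[0,0,-0.5]]])

```text
t: 30.38
eef_pos: [391.1, 250.0, 76.0]
orientation: [-3.141, -0.001, -2.041]
force: [1.2, -4.2, 5.0]
grip_width: 53.1
gripper_force: 45.5
```

```bash
python3 - <<'E'
from h import *
o=st(); print(np.round(o["torque"],2))
mark(r.grab_frame("wrist"))
E
```

```text
t 30.38 [391.1 250.   76. ] [-3.141e+00 -1.000e-03 -2.041e+00] F [ 1.2 -4.2  5. ] w 53.1 gf 45.5 j [-0.88  0.09  0.23  2.03 -0.02  1.02  2.02]
[-0.76 -0.1  -1.68]
[([265, 301, 38, 34, 972], [283.0, 317.0]), ([267, 336, 16, 29, 257], [274.0, 350.0]), ([318, 337, 27, 24, 253], [336.0, 354.0]), ([225, 339, 25, 22, 201], [232.0, 354.0])]
```

Request:
apply_moves(motion=[[[0,0,0],[0,0,-0.1]],[[0,0,0],[0,0,-0.2]],[[0,0,0],[0,0,-0.3]],[[0,0,0],[0,0,-0.4]],[[0,0,0],[0,0,-0.4]]])

```text
t: 31.05
eef_pos: [391.7, 250.3, 75.9]
orientation: [-3.14, 0.0, -1.84]
force: [4.0, -4.5, 0.9]
grip_width: 53.6
gripper_force: 45.2
```

```bash
python3 - <<'E'
from h import *
o=st(); print(np.round(o["torque"],2))
p=r.grab_frame("wrist");mark(p); save(p,"k3")
E
```

```text
t 31.05 [391.7 250.3  75.9] [-3.14  0.   -1.84] F [ 4.  -4.5  0.9] w 53.6 gf 45.2 j [-0.87  0.09  0.22  2.03 -0.02  1.02  2.22]
[-0.76 -0.89 -1.69]
[([264, 299, 40, 35, 1057], [283.0, 316.0]), ([256, 333, 21, 30, 276], [266.0, 348.0]), ([312, 336, 33, 26, 288], [336.0, 353.0]), ([225, 346, 25, 15, 235], [234.0, 355.0])]
```

The mark now slips by as much as the gripper turns, with the torque holding at 1.7 N m, so the wheel is at its open stop. Releasing and going to the button.

Request:
apply_moves(motion=[[[0,0,0],[0,0,0]],[[0,0,0],[0,0,0]],[[0,0,-0.01],[0,0,0]],[[0,0,-0.06],[0,0,0]],[[0,0,-0.15],[0,0,0]]], jaw=82)

```text
t: 31.72
eef_pos: [390.1, 250.7, 135.9]
orientation: [3.141, -0.002, -1.838]
force: [0.1, -0.3, 0.7]
grip_width: 81.9
gripper_force: 0.0
```

Request:
apply_moves(motion=[[[0,0,-0.1],[0,0,0.2]],[[0,0,-0.2],[0,0,0.4]],[[0,0,-0.2],[0,0,0.6]],[[0,0,-0.2],[0,0,0.8]],[[0,0,-0.2],[0,0,1]]])

```text
t: 32.35
eef_pos: [390.7, 251.2, 216.3]
orientation: [-3.141, 0.001, -2.341]
force: [0.5, 0.5, -0.6]
grip_width: 81.8
gripper_force: 0.0
```

```bash
python3 - <<'E'
from h import *
go(470,0,210,3.443)
mark(r.grab_frame("wrist"))
E
```

```text
t 32.35 [390.7 251.2 216.3] [-3.141e+00  1.000e-03 -2.341e+00] F [ 0.5  0.5 -0.6] w 81.8 gf 0.0 j [-0.88 -0.04  0.2   1.85  0.01  1.33  1.69]
shift [ 0.3125 -0.5797  0.0158] turn [-0.001  0.002  0.997]
[([225, 270, 120, 97, 10819], [283.0, 315.0]), ([332, 346, 13, 14, 123], [339.0, 354.0])]
```

Request:
apply_moves(motion=[[[0.07,-0.13,0],[0,0,0.2]],[[0.14,-0.26,0],[0,0,0.4]],[[0.21,-0.39,0],[0,0,0.6]],[[0.28,-0.52,0],[0,0,0.8]],[[0.31,-0.58,0],[0,0,1]]], jaw=0)

```text
t: 33.02
eef_pos: [472.0, -2.5, 216.4]
orientation: [-3.141, 0.002, -2.845]
force: [0.3, 0.6, -0.1]
grip_width: -0.2
gripper_force: 0.0
```

```bash
python3 - <<'E'
from h import *
go(397,-268,130,2.8)
E
```

```text
t 33.02 [472.   -2.5 216.4] [-3.141e+00  2.000e-03 -2.845e+00] F [ 0.3  0.6 -0.1] w -0.2 gf 0.0 j [-0.6  -0.05  0.5   1.85  0.02  1.33  1.76]
shift [ 0.3739 -0.5798  0.2158] turn [0.    0.003 1.277]
```

Request:
apply_moves(motion=[[[0.08,-0.12,0],[0,0,0.2]],[[0.16,-0.24,0],[0,0,0.4]],[[0.24,-0.36,0.02],[0,0,0.6]],[[0.31,-0.48,0.06],[0,0,0.8]],[[0.374,-0.58,0.1],[0,0,1]]])

```text
t: 33.65
eef_pos: [397.9, -266.6, 175.9]
orientation: [3.141, 0.002, 2.942]
force: [1.1, -0.7, 0.2]
grip_width: 0.0
gripper_force: 0.0
```

Request:
apply_moves(motion=[[[0,0,0],[0,0,0.2]],[[0,0,0],[0,0,0.28]],[[0,0,0],[0,0,0.28]],[[0,0,0],[0,0,0.28]],[[0,0,0],[0,0,0.28]]])

```text
t: 34.28
eef_pos: [398.2, -265.1, 176.0]
orientation: [3.141, 0.001, 2.805]
force: [0.4, 0.0, -0.2]
grip_width: -0.3
gripper_force: 0.0
```

```bash
cat >> h.py <<'E'
def blob(p,lo,hi,z,amin=150):
    h=cv2.cvtColor(np.asarray(p["frame"]),cv2.COLOR_RGB2HSV); n,l,s,c=cv2.connectedComponentsWithStats(cv2.inRange(h,lo,hi))
    for k in range(1,n):
        if s[k,4]>amin: print("blob",s[k],c[k].round(),pix2z(p,c[k],z).round(1))
E
python3 - <<'E'
from h import *
p=r.grab_frame("wrist"); blob(p,(50,100,40),(75,255,255),68)
p=r.grab_frame("top"); yel(p,59); blob(p,(50,100,40),(75,255,255),68,60)
go(397,-268,60,2.8)
E
```

```text
blob [ 260  172   38   38 1139] [279. 191.] [ 396.2 -269.8   68. ]
yellow px [500. 119.] area 181 centre 708.7 -525.0 size 54 25 axis deg -57.7
yellow px [  7. 151.] area 333 centre 608.2 596.3 size 47 39 axis deg 1.2
yellow px [259. 181.] area 491 centre 550.1 38.1 size 143 19 axis deg -0.5
yellow px [284. 183.] area 496 centre 547.7 -18.5 size 145 18 axis deg 0.4
yellow px [395. 253.] area 602 centre 395.1 -265.1 size 70 68 axis deg 3.8
yellow px [167. 255.] area 219 centre 382.7 233.1 size 41 40 axis deg 72.4
yellow px [ 50. 298.] area 186 centre 289.7 468.5 size 31 24 axis deg 0.6
yellow px [190. 323.] area 83 centre 239.0 179.1 size 77 20 axis deg 4.5
blob [393 244  13  14 151] [399. 250.] [ 397.  -269.4   68. ]
t 34.38 [ 398.1 -265.2  176. ] [3.141e+00 1.000e-03 2.805e+00] F [-0.2  0.1  0.1] w 0.1 gf 0.0 j [-0.32 -0.01  0.83  1.91  0.01  1.24  1.73]
shift [ 0.0005 -0.0075  0.2899] turn [0.001 0.002 0.01 ]
```

Request:
apply_moves(motion=[[[0,-0.011,0.09],[0,0,0]],[[0,-0.011,0.18],[0,0,0]],[[0,-0.011,0.25],[0,0,0]],[[0,-0.011,0.3],[0,0,0]],[[0,-0.011,0.32],[0,0,0]]])

```text
t: 35.0
eef_pos: [396.2, -269.3, 47.1]
orientation: [-3.142, -0.001, 2.804]
force: [0.7, -0.0, -0.3]
grip_width: -0.5
gripper_force: 0.0
```

Request:
apply_moves(motion=[[[0,0,0.005],[0,0,0]],[[0,0,0.01],[0,0,0]],[[0,0,0.014],[0,0,0]],[[0,0,0.017],[0,0,0]],[[0,0,0.02],[0,0,0]]])

```text
t: 35.62
eef_pos: [397.0, -269.6, 40.2]
orientation: [3.141, 0.002, 2.804]
force: [-0.4, 0.1, 2.9]
grip_width: -0.2
gripper_force: 1.2
```

Request:
apply_moves(motion=[[[0,0,0.002],[0,0,0]],[[0,0,0.004],[0,0,0]],[[0,0,0.006],[0,0,0]],[[0,0,0.008],[0,0,0]],[[0,0,0.01],[0,0,0]]])

```text
t: 36.25
eef_pos: [397.0, -269.6, 36.1]
orientation: [3.141, 0.002, 2.804]
force: [1.1, 1.2, 8.1]
grip_width: 0.1
gripper_force: 4.7
```

Request:
apply_moves(motion=[[[0,0,0.001],[0,0,0]],[[0,0,0.002],[0,0,0]],[[0,0,0.003],[0,0,0]],[[0,0,0.003],[0,0,0]],[[0,0,0.003],[0,0,0]]])

```text
t: 36.88
eef_pos: [397.1, -269.6, 35.8]
orientation: [3.14, 0.001, 2.804]
force: [-5.3, 4.6, 22.6]
grip_width: -0.3
gripper_force: 11.4
```

The button bottomed out at 22 N. Letting it go.

Request:
apply_moves(motion=[[[0,0,-0.02],[0,0,0]],[[0,0,-0.06],[0,0,0]],[[0,0,-0.16],[0,0,0]],[[0,0,-0.3],[0,0,0]],[[0,0,-0.42],[0,0,0]]])

```text
t: 37.5
eef_pos: [395.8, -269.8, 204.9]
orientation: [3.141, 0.001, 2.803]
force: [1.2, -0.2, -0.2]
grip_width: -0.1
gripper_force: 0.0
```

```bash
python3 - <<'E'
from h import *
p=r.grab_frame("wrist"); blob(p,(50,100,40),(75,255,255),68)
go(470,0,216,3.3)
E
```

```text
blob [268 167  35  35 950] [285. 184.] [ 396.3 -269.7   68. ]
t 37.55 [ 397.9 -271.4  210.5] [3.141 0.008 2.802] F [ 1.5 -2.3  6.1] w -0.4 gf 0.0 j [-0.36 -0.05  0.86  1.86  0.04  1.31  1.72]
shift [ 0.0557  0.6998 -0.0137] turn [-0.002  0.016 -0.995]
```

Request:
apply_moves(motion=[[[0.01,0.15,0],[0,0.016,-0.2]],[[0.02,0.3,0],[0,0.016,-0.4]],[[0.03,0.45,0],[0,0.016,-0.6]],[[0.045,0.6,0],[0,0.016,-0.8]],[[0.056,0.7,0],[0,0.016,-1]]], jaw=82)

```text
t: 38.17
eef_pos: [467.8, 4.6, 203.1]
orientation: [3.14, -0.007, -2.974]
force: [-0.1, -1.3, 0.0]
grip_width: 81.9
gripper_force: 0.0
```

```bash
python3 - <<'E'
from h import *
go(391,251,200,3.8)
E
```

```text
t 38.17 [467.8   4.6 203.1] [ 3.14  -0.007 -2.974] F [-0.1 -1.3  0. ] w 81.9 gf 0.0 j [-0.65 -0.04  0.54  1.87  0.02  1.31  1.62]
shift [0.0863 0.6395 0.0093] turn [ 0.007 -0.013 -0.981]
```

Request:
apply_moves(motion=[[[0.02,0.14,0],[0,-0.01,-0.2]],[[0.04,0.28,0],[0,-0.01,-0.4]],[[0.06,0.42,0],[0,-0.01,-0.6]],[[0.08,0.56,0],[0,-0.01,-0.8]],[[0.086,0.64,0],[0,-0.01,-0.98]]])

```text
t: 38.8
eef_pos: [391.3, 251.2, 203.8]
orientation: [3.138, -0.0, -2.483]
force: [0.1, 0.0, -0.2]
grip_width: 82.0
gripper_force: 0.0
```

Request:
apply_moves(motion=[[[0,0,0],[0,0,-0.25]],[[0,0,0],[0,0,-0.5]],[[0,0,0],[0,0,-0.75]],[[0,0,0],[0,0,-1]],[[0,0,0],[0,0,-1]]])

```text
t: 39.42
eef_pos: [393.0, 248.4, 203.6]
orientation: [3.139, 0.001, -1.99]
force: [0.3, 0.7, -0.0]
grip_width: 81.8
gripper_force: 0.0
```

```bash
python3 - <<'E'
from h import *
go(391.3,251,110,4.35)
p=r.grab_frame("wrist"); save(p,"k4")
f=np.asarray(p["frame"]); h=cv2.cvtColor(f,cv2.COLOR_RGB2HSV); m=(cv2.inRange(h,(0,150,60),(6,255,255))|cv2.inRange(h,(174,150,60),(180,255,255)))
m=cv2.morphologyEx(m,cv2.MORPH_CLOSE,np.ones((9,9)));n,l,s,c=cv2.connectedComponentsWithStats(m);k=1+np.argmax(s[1:,4]); v,u=np.nonzero(l==k); (c,rad)=cv2.minEnclosingCircle(np.c_[u,v].astype(np.float32)); print(c,rad,pix2z(p,c,127).round(1))
E
```

```text
t 39.42 [393.  248.4 203.6] [ 3.139e+00  1.000e-03 -1.990e+00] F [ 0.3  0.7 -0. ] w 81.8 gf 0.0 j [-0.93 -0.04  0.26  1.87  0.01  1.3   2.06]
shift [-0.004   0.0058  0.2341] turn [ 0.006  0.002 -0.114]
(286.5548095703125, 205.65048217773438) 38.84404373168945 [392.  251.7 127. ]
```

Request:
apply_moves(motion=[[[-0.004,0.006,0.06],[0,0,-0.1]],[[-0.004,0.006,0.12],[0,0,-0.114]],[[-0.004,0.006,0.18],[0,0,-0.114]],[[-0.004,0.006,0.234],[0,0,-0.114]],[[-0.004,0.006,0.234],[0,0,-0.114]]])

```text
t: 40.1
eef_pos: [390.2, 250.9, 108.9]
orientation: [3.137, -0.001, -1.934]
force: [1.1, -0.3, 0.7]
grip_width: 82.0
gripper_force: 0.0
```

Request:
apply_moves(motion=[[[0,0,0.02],[0,0,0]],[[0,0,0.04],[0,0,0]],[[0,0,0.06],[0,0,0]],[[0,0,0.08],[0,0,0]],[[0,0,0.085],[0,0,0]]])

```text
t: 40.72
eef_pos: [390.5, 251.7, 75.3]
orientation: [3.138, 0.001, -1.932]
force: [0.2, 1.1, 0.6]
grip_width: 81.9
gripper_force: 0.0
```

Request:
apply_moves(motion=[[[0,0,0],[0,0,0]],[[0,0,0],[0,0,0]],[[0,0,0],[0,0,0]],[[0,0,0],[0,0,0]],[[0,0,0],[0,0,0]]], jaw=40)

```text
t: 41.35
eef_pos: [391.9, 251.8, 76.7]
orientation: [3.14, 0.003, -1.933]
force: [3.5, -3.7, 6.2]
grip_width: 52.9
gripper_force: 41.5
```

```bash
python3 - <<'E'
from h import *
o=st(); print(np.round(o["torque"],2))
mark(r.grab_frame("wrist"))
E
```

```text
t 41.35 [391.9 251.8  76.7] [ 3.140e+00  3.000e-03 -1.933e+00] F [ 3.5 -3.7  6.2] w 52.9 gf 41.5 j [-0.92  0.09  0.27  2.03 -0.03  1.02  2.14]
[-0.77 -0.73 -0.02]
[([265, 294, 38, 35, 1048], [284.0, 311.0]), ([260, 329, 19, 30, 275], [269.0, 343.0]), ([297, 332, 48, 33, 524], [329.0, 353.0]), ([225, 340, 70, 27, 527], [248.0, 356.0])]
```

Request:
apply_moves(motion=[[[0,0,0.001],[0,0,0.2]],[[0,0,0.002],[0,0,0.4]],[[0,0,0.003],[0,0,0.6]],[[0,0,0.004],[0,0,0.8]],[[0,0,0.0044],[0,0,1]]])

```text
t: 42.02
eef_pos: [391.5, 252.1, 75.0]
orientation: [3.138, 0.001, -2.435]
force: [1.5, -2.1, 5.0]
grip_width: 53.5
gripper_force: 41.8
```

Request:
apply_moves(motion=[[[0,0,0.001],[0,0,0.2]],[[0,0,0.002],[0,0,0.4]],[[0,0,0.003],[0,0,0.6]],[[0,0,0.004],[0,0,0.8]],[[0,0,0.0044],[0,0,1]]])

```text
t: 42.65
eef_pos: [391.3, 252.5, 73.2]
orientation: [3.137, -0.0, -2.935]
force: [0.9, -0.7, 6.0]
grip_width: 53.0
gripper_force: 41.8
```

Request:
apply_moves(motion=[[[0,0,0.001],[0,0,0.2]],[[0,0,0.002],[0,0,0.4]],[[0,0,0.003],[0,0,0.6]],[[0,0,0.004],[0,0,0.8]],[[0,0,0.0044],[0,0,1]]])

```text
t: 43.28
eef_pos: [391.3, 253.0, 71.5]
orientation: [3.137, -0.002, 2.848]
force: [1.0, 1.4, 4.1]
grip_width: 53.2
gripper_force: 41.7
```

Request:
apply_moves(motion=[[[0,0,0.001],[0,0,0.2]],[[0,0,0.002],[0,0,0.4]],[[0,0,0.003],[0,0,0.6]],[[0,0,0.004],[0,0,0.8]],[[0,0,0.0044],[0,0,1]]])

```text
t: 43.9
eef_pos: [391.6, 253.5, 69.8]
orientation: [3.138, -0.004, 2.349]
force: [3.5, 3.1, 1.7]
grip_width: 53.9
gripper_force: 41.7
```

```bash
python3 - <<'E'
from h import *
o=st(); print(np.round(o["torque"],2))
mark(r.grab_frame("wrist"))
E
```

```text
t 43.90 [391.6 253.5  69.8] [ 3.138 -0.004  2.349] F [3.5 3.1 1.7] w 53.9 gf 41.7 j [-1.03  0.1   0.38  2.04 -0.05  1.    0.15]
[ 0.62 -0.69  0.09]
[([265, 294, 39, 35, 1068], [284.0, 311.0]), ([260, 329, 20, 30, 282], [269.0, 343.0]), ([299, 332, 46, 33, 514], [330.0, 353.0]), ([225, 334, 48, 31, 438], [239.0, 354.0])]
```

No slip so far; I'll continue to the shut stop.

Request:
apply_moves(motion=[[[0,0,0.001],[0,0,0.2]],[[0,0,0.002],[0,0,0.4]],[[0,0,0.003],[0,0,0.6]],[[0,0,0.004],[0,0,0.8]],[[0,0,0.0044],[0,0,1]]])

```text
t: 44.58
eef_pos: [392.1, 253.7, 68.1]
orientation: [3.139, -0.005, 1.85]
force: [6.2, 4.9, 0.3]
grip_width: 53.1
gripper_force: 41.8
```

Request:
apply_moves(motion=[[[0,0,0.001],[0,0,0.2]],[[0,0,0.002],[0,0,0.4]],[[0,0,0.003],[0,0,0.6]],[[0,0,0.004],[0,0,0.8]],[[0,0,0.0044],[0,0,1]]])

```text
t: 45.2
eef_pos: [392.6, 253.7, 66.4]
orientation: [3.141, -0.006, 1.35]
force: [8.7, 4.8, -1.9]
grip_width: 53.6
gripper_force: 42.2
```

Request:
apply_moves(motion=[[[0,0,0.001],[0,0,0.2]],[[0,0,0.002],[0,0,0.4]],[[0,0,0.003],[0,0,0.6]],[[0,0,0.004],[0,0,0.8]],[[0,0,0.0044],[0,0,1]]])

```text
t: 45.82
eef_pos: [393.0, 253.4, 64.7]
orientation: [-3.14, -0.006, 0.85]
force: [9.6, 4.2, -1.1]
grip_width: 53.4
gripper_force: 42.3
```

Request:
apply_moves(motion=[[[0,0,0.001],[0,0,0.2]],[[0,0,0.002],[0,0,0.4]],[[0,0,0.003],[0,0,0.6]],[[0,0,0.004],[0,0,0.8]],[[0,0,0.0044],[0,0,1]]])

```text
t: 46.45
eef_pos: [393.3, 253.0, 62.9]
orientation: [-3.138, -0.004, 0.35]
force: [10.7, 2.2, -0.7]
grip_width: 53.3
gripper_force: 42.4
```

Request:
apply_moves(motion=[[[0,0,0.001],[0,0,0.2]],[[0,0,0.002],[0,0,0.4]],[[0,0,0.002],[0,0,0.44]],[[0,0,0.002],[0,0,0.48]],[[0,0,0.002],[0,0,0.5]]])

```text
t: 47.08
eef_pos: [393.3, 252.7, 62.1]
orientation: [-3.137, -0.003, 0.104]
force: [11.6, 1.3, -0.5]
grip_width: 53.3
gripper_force: 42.5
```

```bash
python3 - <<'E'
from h import *
o=st(); print(np.round(o["torque"],2))
mark(r.grab_frame("wrist"))
p=r.grab_frame("top"); yel(p,59)
E
```

```text
t 47.08 [393.3 252.7  62.1] [-3.137e+00 -3.000e-03  1.040e-01] F [11.6  1.3 -0.5] w 53.3 gf 42.5 j [-1.17  0.12  0.53  2.05 -0.07  0.98 -2.07]
[ 0.08 -2.26  1.03]
[([261, 329, 19, 29, 244], [270.0, 343.0]), ([225, 333, 39, 30, 417], [237.0, 353.0]), ([330, 333, 15, 23, 183], [340.0, 346.0])]
yellow px [500. 119.] area 182 centre 708.9 -524.7 size 54 26 axis deg -60.7
yellow px [  8. 151.] area 336 centre 608.1 597.1 size 47 38 axis deg 1.2
yellow px [259. 181.] area 491 centre 550.1 38.1 size 143 19 axis deg -0.5
yellow px [284. 183.] area 496 centre 547.7 -18.5 size 145 18 axis deg 0.4
yellow px [395. 252.] area 630 centre 395.2 -265.0 size 70 68 axis deg 3.3
yellow px [ 50. 298.] area 187 centre 289.7 468.6 size 31 24 axis deg 0.5
```

Request:
apply_moves(motion=[[[0,0,0],[0,0,0.1]],[[0,0,0],[0,0,0.2]],[[0,0,0],[0,0,0.3]],[[0,0,0],[0,0,0.4]],[[0,0,0],[0,0,0.4]]])

```text
t: 47.8
eef_pos: [390.3, 252.9, 61.6]
orientation: [-3.139, 0.003, -0.094]
force: [-2.6, 0.2, 8.9]
grip_width: 53.0
gripper_force: 43.6
```

```bash
python3 - <<'E'
from h import *
o=st(); print(np.round(o["torque"],2))
mark(r.grab_frame("wrist"))
E
```

```text
t 47.80 [390.3 252.9  61.6] [-3.139e+00  3.000e-03 -9.400e-02] F [-2.6  0.2  8.9] w 53.0 gf 43.6 j [-1.18  0.12  0.55  2.06 -0.08  0.99 -2.26]
[0.01 0.5  1.5 ]
[([272, 324, 13, 30, 255], [278.0, 339.0]), ([225, 326, 73, 41, 997], [252.0, 353.0])]
```

The torque rose and then the mark slipped, so the valve is fully shut. Both cutters are still on the deck. I'll release and go for the cutters at yaw 0.

Request:
apply_moves(motion=[[[0,0,0],[0,0,0]],[[0,0,0],[0,0,0]],[[0,0,-0.01],[0,0,0]],[[0,0,-0.06],[0,0,0]],[[0,0,-0.15],[0,0,0]]], jaw=82)

```text
t: 48.48
eef_pos: [390.2, 251.1, 121.0]
orientation: [-3.141, 0.004, -0.099]
force: [0.3, -0.4, 0.1]
grip_width: 82.4
gripper_force: 0.0
```

Request:
apply_moves(motion=[[[0,0,-0.1],[0,0,-0.1]],[[0,0,-0.2],[0,0,-0.19]],[[0,0,-0.2],[0,0,-0.19]],[[0,0,-0.2],[0,0,-0.19]],[[0,0,-0.2],[0,0,-0.19]]])

```text
t: 49.1
eef_pos: [390.6, 251.2, 200.0]
orientation: [-3.14, 0.004, -0.004]
force: [-0.2, -0.4, -0.9]
grip_width: 82.3
gripper_force: 0.0
```

```bash
python3 - <<'E'
from h import *
go(562,-19,150,0.007)
E
```

```text
t 49.10 [390.6 251.2 200. ] [-3.14   0.004 -0.004] F [-0.2 -0.4 -0.9] w 82.3 gf 0.0 j [-1.21 -0.05  0.53  1.89  0.02  1.3  -2.26]
shift [0.4317 0.6739 0.1226] turn [-0.003  0.007 -0.022]
```

Request:
apply_moves(motion=[[[0.08,0.12,0],[0,0.007,-0.02]],[[0.16,0.25,0],[0,0.007,-0.02]],[[0.24,0.38,0],[0,0.007,-0.02]],[[0.33,0.51,0],[0,0.007,-0.02]],[[0.41,0.64,0],[0,0.007,-0.02]]], jaw=45)

```text
t: 49.72
eef_pos: [554.8, -6.4, 199.4]
orientation: [-3.139, -0.001, 0.007]
force: [-0.2, -0.0, 0.3]
grip_width: 45.0
gripper_force: 0.0
```

Request:
apply_moves(motion=[[[0.02,0.033,0.06],[0,0,0]],[[0.02,0.033,0.12],[0,0,0]],[[0.02,0.033,0.15],[0,0,0]],[[0.02,0.033,0.15],[0,0,0]],[[0.02,0.033,0.15],[0,0,0]]])

```text
t: 50.35
eef_pos: [562.7, -17.7, 140.7]
orientation: [-3.139, -0.002, 0.007]
force: [0.5, 0.4, 1.3]
grip_width: 44.5
gripper_force: 0.0
```

```bash
python3 - <<'E'
from h import *
p=r.grab_frame("wrist"); save(p,"w6"); yel(p,59)
go(562,-19.3,65,0.007)
E
```

```text
yellow px [209. 174.] area 2285 centre 570.0 35.6 size 109 19 axis deg -0.5
yellow px [287. 209.] area 3021 centre 549.7 -20.5 size 143 18 axis deg 0.3
yellow px [540. 333.] area 1236 centre 455.9 -227.7 size 60 27 axis deg 55.3
yellow px [ 12. 343.] area 174 centre 439.5 203.6 size 20 9 axis deg 58.9
t 50.40 [562.8 -17.7 140.9] [-3.138e+00 -2.000e-03  7.000e-03] F [-0.8 -0.4  0.5] w 45.2 gf 0.0 j [-0.77  0.31  0.87  1.75 -0.25  1.2  -1.4 ]
shift [-0.0024  0.0046  0.1896] turn [-0.006 -0.005 -0.   ]
```

View pics/w6.png

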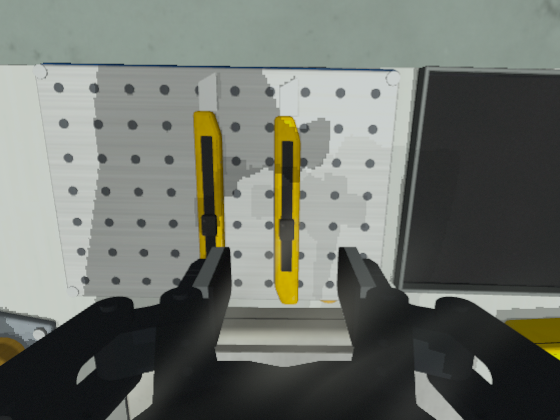

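The picture shows both cutters on the deck, at px (287,209) and (209,180), with room for the fingers. I'll pick the right one first.

Request:
apply_moves(motion=[[[0,0.006,0.05],[0,0,0]],[[0,0.006,0.1],[0,0,0]],[[0,0.006,0.15],[0,0,0]],[[0,0.006,0.2],[0,0,0]],[[0,0.006,0.22],[0,0,0]]], jaw=38)

```text
t: 51.02
eef_pos: [561.6, -20.2, 50.3]
orientation: [-3.139, 0.001, 0.006]
force: [-0.2, -0.1, 0.1]
grip_width: 38.2
gripper_force: 0.0
```

```bash
python3 - <<'E'
from h import *
p=r.grab_frame("wrist"); yel(p,59)
go(563,-20,22,0.007)
E
```

```text
yellow px [165. 188.] area 4339 centre 576.3 35.1 size 96 18 axis deg -0.6
yellow px [282. 236.] area 5819 centre 556.9 -20.2 size 129 18 axis deg 0.2
t 51.08 [561.5 -20.2  50.1] [-3.139e+00  1.000e-03  6.000e-03] F [-1.5  0.5 -1.5] w 38.1 gf 0.0 j [-0.71  0.42  0.81  1.83 -0.36  1.03 -1.32]
shift [ 0.0038 -0.0003  0.0702] turn [-0.004  0.002 -0.002]
```

Request:
apply_moves(motion=[[[0.003,0,0.02],[0,0,0]],[[0.003,0,0.04],[0,0,0]],[[0.003,0,0.06],[0,0,0]],[[0.003,0,0.07],[0,0,0]],[[0.003,0,0.07],[0,0,0]]])

```text
t: 51.7
eef_pos: [563.5, -20.1, 23.7]
orientation: [-3.139, -0.001, 0.006]
force: [1.2, -0.8, -0.4]
grip_width: 38.3
gripper_force: 0.0
```

Request:
apply_moves(motion=[[[0,0,0],[0,0,0]],[[0,0,0],[0,0,0]],[[0,0,0],[0,0,0]],[[0,0,0],[0,0,0]],[[0,0,0],[0,0,0]]], jaw=5, grip_force=60)

```text
t: 52.32
eef_pos: [563.9, -20.1, 24.4]
orientation: [-3.139, -0.002, 0.006]
force: [-0.8, 0.3, 5.9]
grip_width: 15.1
gripper_force: 59.0
```

Request:
apply_moves(motion=[[[0,0,-0.02],[0,0,0]],[[0,0,-0.08],[0,0,0]],[[0,0,-0.15],[0,0,0]],[[0,0,-0.2],[0,0,0]],[[0,0,-0.2],[0,0,0]]])

```text
t: 52.95
eef_pos: [564.4, -20.2, 105.3]
orientation: [-3.138, -0.004, 0.006]
force: [-0.3, -0.6, -0.9]
grip_width: 15.3
gripper_force: 58.7
```

```bash
python3 - <<'E'
from h import *
go(557,-190,90,0.0)
E
```

```text
t 52.95 [564.4 -20.2 105.3] [-3.138 -0.004  0.006] F [-0.3 -0.6 -0.9] w 15.3 gf 58.7 j [-0.74  0.35  0.85  1.78 -0.3   1.13 -1.36]
shift [-0.0214  0.4246  0.0366] turn [-0.007 -0.007  0.013]
```

Request:
apply_moves(motion=[[[-0.006,0.1,0],[0,0,0]],[[-0.012,0.24,0],[0,0,0]],[[-0.018,0.37,0],[0,0,0]],[[-0.018,0.43,0],[0,0,0.013]],[[-0.018,0.43,0],[0,0,0.013]]])

```text
t: 53.58
eef_pos: [556.2, -194.7, 102.5]
orientation: [-3.14, 0.0, -0.004]
force: [0.0, -0.1, -0.5]
grip_width: 14.8
gripper_force: 58.8
```

```bash
python3 - <<'E'
from h import *
go(557.5,-190,30,0.0)
p=r.grab_frame("wrist"); yel(p,110)
p=r.grab_frame("top"); g=np.asarray(p["frame"]).astype(int)
for c in (400,412,424): # floor/rim extents along columns right of the arm, top view
    col=g[120:250,c].sum(1)
    d=np.nonzero(col<150)[0]; print(c,col[::1][max(0,d[0]-4):d[0]+4],120+d[0],120+d[-1],pix2z(p,(c,120+d[0]-.5),4).round(),pix2z(p,(c,120+d[-1]+.5),4).round(), np.asarray(col[d[-1]-2:d[-1]+6]))
E
```

```text
t 53.58 [ 556.2 -194.7  102.5] [-3.14   0.    -0.004] F [ 0.  -0.1 -0.5] w 14.8 gf 58.8 j [-0.43  0.44  0.87  1.72 -0.36  1.16 -1.03]
shift [ 0.0032 -0.0113  0.1813] turn [-0.004  0.001 -0.008]
yellow px [283. 227.] area 6030 centre 549.5 -195.3 size 126 22 axis deg -0.5Traceback (most recent call last):
  File "<stdin>", line 7, in <module>
IndexError: index 0 is out of bounds for axis 0 with size 0
```

```bash
python3 - <<'E'
from h import *
p=r.grab_frame("top"); g=np.asarray(p["frame"]).astype(int)
for c in (415,428):
    print(c,(g[138:156,c].sum(1)//3).tolist(),(g[212:236,c].sum(1)//3).tolist())
for rr in range(142,152,2): print(rr,pix2z(p,(420,rr),16).round(1)[0],end=" ")
for rr in range(218,232,2): print(rr,pix2z(p,(420,rr),16).round(1)[0],end=" ")
E
```

```text
415 [112, 111, 112, 112, 112, 112, 112, 112, 112, 112, 112, 111, 112, 111, 111, 111, 111, 110] [23, 22, 22, 22, 20, 21, 22, 21, 21, 22, 22, 21, 83, 68, 47, 116, 142, 145, 145, 145, 145, 145, 145, 145]
428 [109, 108, 108, 107, 107, 107, 106, 106, 106, 105, 105, 105, 104, 103, 102, 103, 102, 102] [22, 21, 22, 21, 20, 21, 21, 19, 21, 21, 20, 21, 31, 82, 47, 84, 137, 145, 145, 145, 146, 145, 145, 145]
142 664.5 144 659.4 146 654.3 148 649.3 150 644.3 218 478.5 220 473.8 222 469.0 224 464.3 226 459.6 228 455.0 230 450.3
```

Request:
apply_moves(motion=[[[0.006,0,0.07],[0,0,0]],[[0.006,0,0.14],[0,0,0]],[[0.006,0,0.2],[0,0,0]],[[0.006,0,0.25],[0,0,0]],[[0.006,0,0.26],[0,0,0]]])

```text
t: 54.35
eef_pos: [559.4, -190.9, -1.8]
orientation: [-3.138, 0.001, 0.001]
force: [-0.5, 0.3, -0.3]
grip_width: 15.0
gripper_force: 58.8
```

```bash
python3 - <<'E'
from h import *
go(558.5,-194,-16,0.0)
E
```

```text
t 54.35 [ 559.4 -190.9   -1.8] [-3.138e+00  1.000e-03  1.000e-03] F [-0.5  0.3 -0.3] w 15.0 gf 58.8 j [-0.36  0.57  0.78  1.79 -0.48  0.98 -0.95]
shift [-0.0022  0.0077  0.0355] turn [-0.006  0.002  0.002]
```

Request:
apply_moves(motion=[[[-0.002,0.004,0.015],[0,0,0]],[[-0.002,0.004,0.025],[0,0,0]],[[-0.002,0.004,0.031],[0,0,0]],[[-0.002,0.004,0.034],[0,0,0]],[[-0.002,0.004,0.036],[0,0,0]]])

```text
t: 54.98
eef_pos: [559.3, -193.6, -14.8]
orientation: [-3.139, -0.001, -0.0]
force: [0.1, 0.2, -0.4]
grip_width: 14.9
gripper_force: 58.8
```

Request:
apply_moves(motion=[[[0,0,0],[0,0,0]],[[0,0,0],[0,0,0]],[[0,0,0],[0,0,0]],[[0,0,0],[0,0,0]],[[0,0,0],[0,0,0]]], jaw=42)

```text
t: 55.6
eef_pos: [559.2, -193.6, -14.9]
orientation: [-3.139, -0.001, -0.0]
force: [0.4, -0.3, -0.1]
grip_width: 42.1
gripper_force: 0.0
```

Request:
apply_moves(motion=[[[0,0,-0.02],[0,0,0]],[[0,0,-0.06],[0,0,0]],[[0,0,-0.2],[0,0,0]],[[0,0,-0.32],[0,0,0]],[[0,0,-0.4],[0,0,0]]])

```text
t: 56.22
eef_pos: [559.5, -194.7, 148.7]
orientation: [-3.139, -0.004, -0.001]
force: [0.3, -0.0, 0.2]
grip_width: 42.2
gripper_force: 0.0
```

```bash
python3 - <<'E'
from h import *
p=r.grab_frame("wrist"); yel(p,18)
go(565,37,150,-.009)
p=r.grab_frame("top"); yel(p,59)
E
```

```text
yellow px [283. 198.] area 2487 centre 544.8 -194.3 size 145 19 axis deg -0.6
yellow px [  6. 259.] area 871 centre 501.0 53.9 size 90 15 axis deg -11.4
yellow px [338. 343.] area 643 centre 411.1 -247.0 size 54 24 axis deg 0.5
t 56.27 [ 561.  -195.5  152.1] [-3.14e+00 -8.00e-03 -1.00e-03] F [ 2.2 -1.7  3.9] w 41.7 gf 0.0 j [-0.45  0.39  0.9   1.66 -0.33  1.24 -1.05]
shift [ 0.0092 -0.5812  0.0064] turn [-0.004 -0.017  0.016]
yellow px [500. 119.] area 173 centre 708.7 -525.0 size 54 25 axis deg -57.7
yellow px [  7. 151.] area 307 centre 607.0 597.0 size 44 37 axis deg 1.2
yellow px [259. 180.] area 461 centre 551.3 38.1 size 141 19 axis deg -0.5
yellow px [168. 255.] area 177 centre 383.6 232.6 size 40 30 axis deg -89.3
yellow px [ 50. 298.] area 187 centre 289.7 468.6 size 31 24 axis deg 0.5
```

Request:
apply_moves(motion=[[[0.003,-0.12,0],[0,0,0]],[[0.006,-0.26,0],[0,0,0]],[[0.009,-0.4,0],[0,0,0]],[[0.009,-0.52,0],[0,-0.01,0.016]],[[0.009,-0.581,0],[0,-0.01,0.016]]], jaw=42)

```text
t: 56.95
eef_pos: [562.2, 41.7, 145.8]
orientation: [-3.138, 0.004, -0.005]
force: [-0.1, -0.5, 0.3]
grip_width: 41.9
gripper_force: 0.0
```

Request:
apply_moves(motion=[[[0,0,0.05],[0,0,0]],[[0,0,0.12],[0,0,0]],[[0,0,0.19],[0,0,0]],[[0,0,0.23],[0,0,0]],[[0,0,0.24],[0,0,0]]])

```text
t: 57.58
eef_pos: [561.8, 38.4, 49.2]
orientation: [-3.139, 0.005, -0.008]
force: [0.3, 0.4, 0.9]
grip_width: 41.8
gripper_force: 0.0
```

```bash
python3 - <<'E'
from h import *
p=r.grab_frame("wrist"); yel(p,59)
go(565,37,22,-.009)
E
```

```text
yellow px [285. 233.] area 6006 centre 558.8 37.0 size 131 18 axis deg -0.6
t 57.62 [562.1  38.4  49.4] [-3.139  0.004 -0.008] F [-0.2 -0.1 -0.8] w 42.0 gf 0.0 j [-0.8   0.43  0.8   1.83 -0.36  1.04 -1.44]
shift [0.0076 0.0037 0.0686] turn [-0.005  0.009  0.001]
```

Request:
apply_moves(motion=[[[0.008,0.004,0.02],[0,0,0]],[[0.008,0.004,0.04],[0,0,0]],[[0.008,0.004,0.06],[0,0,0]],[[0.008,0.004,0.068],[0,0,0]],[[0.008,0.004,0.068],[0,0,0]]])

```text
t: 58.25
eef_pos: [565.2, 37.0, 22.3]
orientation: [-3.139, 0.004, -0.008]
force: [0.6, -0.8, -0.9]
grip_width: 42.1
gripper_force: 0.0
```

Request:
apply_moves(motion=[[[0,0,0],[0,0,0]],[[0,0,0],[0,0,0]],[[0,0,0],[0,0,0]],[[0,0,0],[0,0,0]],[[0,0,0],[0,0,0]]], jaw=5)

```text
t: 58.88
eef_pos: [565.7, 37.1, 23.0]
orientation: [-3.139, 0.003, -0.008]
force: [-1.9, 0.1, 5.7]
grip_width: 15.7
gripper_force: 58.9
```

Request:
apply_moves(motion=[[[0,0,-0.02],[0,0,0]],[[0,0,-0.08],[0,0,0]],[[0,0,-0.15],[0,0,0]],[[0,0,-0.22],[0,0,0]],[[0,0,-0.22],[0,0,0]]])

```text
t: 59.5
eef_pos: [567.0, 36.9, 112.7]
orientation: [-3.138, 0.0, -0.008]
force: [-0.2, -0.5, -0.9]
grip_width: 15.9
gripper_force: 58.7
```

```bash
python3 - <<'E'
from h import *
go(557.5,-282,115,0.0)
E
```

```text
t 59.50 [567.   36.9 112.7] [-3.138  0.    -0.008] F [-0.2 -0.5 -0.9] w 15.9 gf 58.7 j [-0.83  0.36  0.84  1.76 -0.29  1.15 -1.48]
shift [-0.0172  0.7974 -0.0089] turn [-0.008  0.001 -0.016]
```

Request:
apply_moves(motion=[[[-0.004,0.12,0],[0,0,-0.01]],[[-0.008,0.26,0],[0,0,-0.016]],[[-0.012,0.4,0],[0,0,-0.016]],[[-0.02,0.54,0],[0,0,-0.016]],[[-0.02,0.68,0],[0,0,-0.016]]])

```text
t: 60.12
eef_pos: [554.8, -236.4, 109.1]
orientation: [-3.138, 0.005, 0.0]
force: [0.6, 0.5, 0.2]
grip_width: 15.8
gripper_force: 58.7
```

Request:
apply_moves(motion=[[[0,0.06,0],[0,0,0]],[[0,0.117,0],[0,0,0]],[[0,0.117,0.05],[0,0,0]],[[0,0.117,0.12],[0,0,0]],[[0,0.117,0.15],[0,0,0]]])

```text
t: 60.75
eef_pos: [554.1, -279.4, 46.6]
orientation: [-3.137, 0.007, 0.001]
force: [-0.3, 0.3, -0.7]
grip_width: 16.0
gripper_force: 58.7
```

```bash
python3 - <<'E'
from h import *
p=r.grab_frame("wrist"); yel(p,70)
go(557.5,-282,0,0.0)
E
```

```text
yellow px [141. 195.] area 4317 centre 573.8 -218.8 size 88 15 axis deg -0.5
yellow px [283. 227.] area 6268 centre 555.0 -280.4 size 116 20 axis deg -0.1
t 60.80 [ 553.9 -279.5   46.1] [-3.137e+00  8.000e-03  1.000e-03] F [-1.4  0.8 -0.6] w 15.6 gf 58.7 j [-0.22  0.58  0.82  1.67 -0.47  1.11 -0.83]
shift [0.0099 0.0067 0.115 ] turn [-0.009  0.016  0.002]
```

Request:
apply_moves(motion=[[[0.009,0.003,0.04],[0,0.016,0]],[[0.009,0.003,0.08],[0,0.016,0]],[[0.009,0.003,0.11],[0,0.016,0]],[[0.009,0.003,0.13],[0,0.016,0]],[[0.009,0.003,0.14],[0,0.016,0]]])

```text
t: 61.42
eef_pos: [558.5, -282.8, -6.8]
orientation: [-3.139, -0.004, -0.0]
force: [0.8, 0.4, -0.8]
grip_width: 15.4
gripper_force: 58.8
```

```bash
python3 - <<'E'
from h import *
go(557.5,-281,-16.5,0.0)
E
```

```text
t 61.42 [ 558.5 -282.8   -6.8] [-3.139 -0.004 -0.   ] F [ 0.8  0.4 -0.8] w 15.4 gf 58.8 j [-0.18  0.65  0.77  1.7  -0.53  1.01 -0.79]
shift [-0.0026 -0.0044  0.0242] turn [-0.006 -0.008 -0.001]
```

Request:
apply_moves(motion=[[[-0.003,0,0.01],[0,0,0]],[[-0.003,0,0.016],[0,0,0]],[[-0.003,0,0.021],[0,0,0]],[[-0.003,0,0.025],[0,0,0]],[[-0.003,0,0.025],[0,0,0]]])

```text
t: 62.05
eef_pos: [557.4, -282.7, -16.4]
orientation: [-3.139, -0.004, -0.0]
force: [0.2, 0.7, -0.0]
grip_width: 15.8
gripper_force: 58.8
```

Request:
apply_moves(motion=[[[0,0,0],[0,0,0]],[[0,0,0],[0,0,0]],[[0,0,0],[0,0,0]],[[0,0,0],[0,0,0]],[[0,0,0],[0,0,0]]], jaw=42)

```text
t: 62.68
eef_pos: [557.4, -282.7, -16.4]
orientation: [-3.139, -0.004, -0.0]
force: [0.0, 0.1, 0.8]
grip_width: 41.9
gripper_force: 0.0
```

Request:
apply_moves(motion=[[[0,0,-0.02],[0,0,0]],[[0,0,-0.06],[0,0,0]],[[0,0,-0.2],[0,0,0]],[[0,0,-0.34],[0,0,0]],[[0,0,-0.45],[0,0,0]]])

```text
t: 63.3
eef_pos: [556.9, -283.8, 167.4]
orientation: [-3.14, -0.007, -0.001]
force: [0.2, 0.5, 0.3]
grip_width: 41.8
gripper_force: 0.0
```

Request:
apply_moves(motion=[[[-0.05,-0.1,0],[0,0,0]],[[-0.05,-0.24,0],[0,0,0]],[[-0.05,-0.38,0],[0,0,0]],[[-0.05,-0.5,0],[0,0,0]],[[-0.05,-0.5,0],[0,0,0]]])

```text
t: 63.92
eef_pos: [537.2, -78.8, 165.0]
orientation: [-3.137, -0.005, 0.006]
force: [1.0, -0.4, -1.0]
grip_width: 41.9
gripper_force: 0.0
```

```bash
python3 - <<'E'
from h import *
st()
p=r.grab_frame("top"); yel(p,18); save(p,"end"); q=np.asarray(p["frame"])[120:280,130:450,::-1]; cv2.imwrite("pics/endc.png",cv2.resize(q,(800,400)))
p=r.grab_frame("wrist"); yel(p,18)
E
```

```text
t 63.92 [537.2 -78.8 165. ] [-3.137 -0.005  0.006] F [ 1.  -0.4 -1. ] w 41.9 gf 0.0 j [-0.73  0.23  0.92  1.77 -0.2   1.23 -1.32]
yellow px [500. 119.] area 174 centre 726.3 -547.8 size 56 26 axis deg -57.7
yellow px [  7. 151.] area 319 centre 621.6 621.7 size 49 39 axis deg 1.1
yellow px [395. 191.] area 407 centre 542.5 -281.2 size 145 18 axis deg -0.3
yellow px [395. 252.] area 614 centre 399.7 -276.8 size 73 71 axis deg 3.1
yellow px [168. 255.] area 178 centre 387.6 241.8 size 41 31 axis deg -89.3
yellow px [ 50. 298.] area 187 centre 289.6 487.7 size 32 25 axis deg 0.5
yellow px [407. 169.] area 2540 centre 544.3 -192.3 size 144 20 axis deg -0.4
yellow px [504. 169.] area 2905 centre 543.6 -279.4 size 144 22 axis deg -0.4
yellow px [490. 301.] area 2434 centre 419.1 -283.8 size 113 39 axis deg 63.3
yellow px [473. 365.] area 142 centre 343.4 -277.7 size 24 11 axis deg 48.7
```

View pics/endc.png

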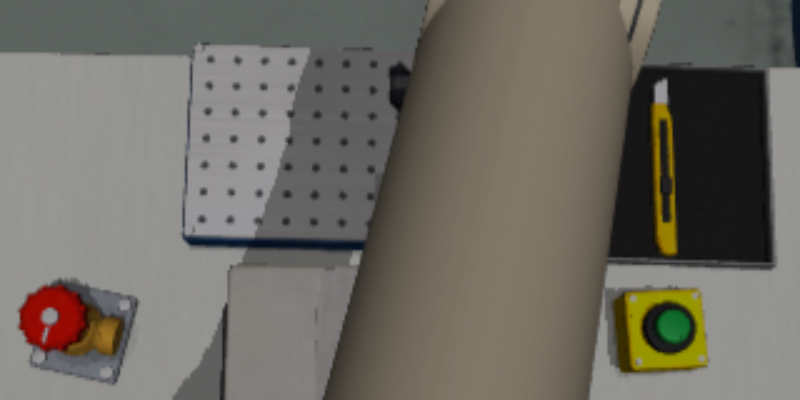

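The deck is empty, the valve mark points down-left again, and both cutters are in the tray; the wrist camera sees the one hidden behind the arm. I'll compare the wheel pixels with the first picture and hand in.

```bash
python3 - <<'E'
from h import *
a=cv2.imread("pics/top0.png")[232:263,135:167].astype(int); b=cv2.imread("pics/end.png")[232:263,135:167].astype(int)
d=np.abs(a-b).max(2); print((d>40).sum(), d.mean())
for m in (a,b):
    g=(m.max(2)-m.min(2)<60)&(m.max(2)>120); g[:, :8]=0; v,u=np.nonzero(g[8:26,8:24]); print(len(u),u.mean(),v.mean())
if (d>40).sum()<30: print(r.job_done())
E
```

```text
91 11.412298387096774
40 6.25 7.45
42 5.9523809523809526 7.619047619047619
```

The mark centroid agrees within 0.3 px. The rest of the difference is shading.

```bash
python3 -c "
from h import *
print(r.job_done())"
```

```text
the job is handed in; nothing more can be done
None
```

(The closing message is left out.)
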